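# Load the ball tray, fit the guard's interlock tongue and start the shaker

## Task

Carry the open blue tray level, without losing any of its loose steel balls, and lower it onto the shaker's steel platform between the corner stops, letting go only once it stands there. Then lift the amber guard screen out of its blue rack by the red grip and push its steel tongue straight into the tilted slot of the yellow interlock switch until it is fully home, before letting go of it. Only then press the green start button right down and let it come up again, leaving the tray and guard in place and the bottle, beaker and flask alone.

Things in the scene. Friction and masses are not known exactly. Their poses are not given: they have to be found in the camera images.
- shaker: White bench-top shaker, fixed to the bench, 340 (x) x 290 (y) x 110 mm high at its far side, its yellow switch block up to 145 mm; front deck 60 mm above the bench. Origin at bench level inside its footprint; x points to its back, y to its left, z up. The deck reaches from x = -190 to +150 mm of this origin. The far console (x = 88 to 148 mm) is 110 mm high.
- platform (a point): Centre of the loading plate's top face (170 x 150 mm) on the shaker's front deck, 64 mm up; axes as the shaker's. The tray belongs here, centred, long side along x, either way round. Dark stops 10 mm high around it: inner faces of the end stops at x = +-75 mm, of the side stops at y = +-35 mm; side stops only at |x| = 55 to 75 mm, so the tray's long sides are open for fingers.
- slot (a point): Centre of the slot's mouth in the yellow switch block (face 70 x 120 mm), 125 mm above the bench, at x = 50, y = 0 of the shaker. z points straight out of the slot, normal to the block's face: 35 degrees from vertical, leaning to the shaker's front (robot side). y along the slot (level), x across. Slot 8.5 (x) x 42.5 mm (y), 44 mm deep, edges nearly sharp.
- guard: Guard screen, 175 mm tall, about 180 g: tongue, black foot bar, amber pane, red grip. Origin at the tongue's tip, z up to the grip, x normal to the pane. Tongue 40 (y) x 6 mm (x), 40 mm long, last 8 mm narrowed to 36 x 4. Foot bar 22 mm thick, 110 wide, from z = 40 mm; its underside meets the switch face when home: origin then 40 mm down the slot, z along the slot's z. Same if turned half round.
- grip (a point): Middle of the guard's red grip (24 mm thick in x, 70 mm long in y, 34 mm tall), 160 mm above the tongue's tip; axes as the guard's. The pane below it is 5 mm thick and 120 mm wide with its frame. Fitted, the guard overhangs the back of the tray, so the tray goes in first.
- rack: Blue parking block, fixed, 80 (x) x 140 (y) x 50 mm high, with an upright slot like the switch's (8.5 x 42.5 mm, 44 mm deep) in its top. Origin at the centre of its underside. At the start the guard stands in it, tongue down, axes parallel, tongue tip 10 mm above the bench; raise it straight by over 40 mm to clear.
- tray: Open blue tray, 140 (x) x 60 (y) x 36 mm high, walls and floor 5 mm, about 250 g, on the bench at the start. Origin at the centre of its underside, z up. Can be gripped across its 60 mm width.
- ball1_center (a point): Centre of loose steel ball 1, 24 mm across, 50 g, rolling free in the tray.
- ball2_center (a point): Centre of loose steel ball 2, 24 mm across, 50 g, rolling free in the tray.
- ball3_center (a point): Centre of loose steel ball 3, 24 mm across, 50 g, rolling free in the tray.
- start_top (a point): Centre of the top of the green push button (36 mm across) on the shaker's front deck at x = -105, y = -115 mm of the shaker's origin; pressed straight down.
- start (a joint): Travel of the start button in m: 0 up, 0.008 fully down; a spring needs about 5 N at full travel and brings it up again.
- bottle: Amber bottle, 66 mm across, 140 mm tall, origin at the centre of its underside. Bystander.
- beaker: Clear glass beaker, 72 mm across, 90 mm tall, origin at the centre of its underside. Bystander.
- flask: Green glass conical flask, 80 mm across, 120 mm tall, origin at the centre of its underside. Bystander.
Things that resemble listed ones, but are neither listed nor needed, are in the scene too. What is meant by the guard is not pink, and is the larger of those in its own colour.

How it is judged:
On the way, in this order (a step that is already met when the one before it is completed fails the run):
1. the tray stands on the platform between the stops, still held (x of tray in the frame of platform between -0.01 and 0.01 m and y of tray in the frame of platform between -0.01 and 0.01 m and z of tray in the frame of platform below 0.006 m and angle between the x axis of tray and the x axis of platform, either way round below 0.15 rad and contact force between the fingers and tray above 0.3 N), for 0.1 s.
2. the guard is out of its rack, the tray standing free on the platform (x of tray in the frame of platform between -0.01 and 0.01 m and y of tray in the frame of platform between -0.01 and 0.01 m and z of tray in the frame of platform below 0.006 m and angle between the x axis of tray and the x axis of platform, either way round below 0.15 rad and contact force between the fingers and tray below 0.1 N and z of guard in the frame of rack above 0.055 m), for 0.1 s.
3. the tongue is fully home in the slot, the guard still held (x of tray in the frame of platform between -0.01 and 0.01 m and y of tray in the frame of platform between -0.01 and 0.01 m and z of tray in the frame of platform below 0.006 m and angle between the x axis of tray and the x axis of platform, either way round below 0.15 rad and x of guard in the frame of slot between -0.005 and 0.005 m and y of guard in the frame of slot between -0.005 and 0.005 m and z of guard in the frame of slot below -0.0365 m and angle between the z axis of guard and the z axis of slot, either way round below 0.12 rad and contact force between the fingers and guard above 0.3 N), for 0.1 s.
4. the start button is pressed down, tongue home and guard let go (x of tray in the frame of platform between -0.01 and 0.01 m and y of tray in the frame of platform between -0.01 and 0.01 m and z of tray in the frame of platform below 0.006 m and angle between the x axis of tray and the x axis of platform, either way round below 0.15 rad and x of guard in the frame of slot between -0.005 and 0.005 m and y of guard in the frame of slot between -0.005 and 0.005 m and z of guard in the frame of slot below -0.0365 m and angle between the z axis of guard and the z axis of slot, either way round below 0.12 rad and contact force between the fingers and guard below 0.1 N and value of joint start above 0.006 m), for 0.05 s.
At the end, for the whole second after the job is handed in: Tray on the platform (10 mm in x and y, 6 mm high, 0.15 rad), all balls inside; tongue at least 36.5 of 40 mm into the slot, within 5 mm of its middle and 0.12 rad of its axis; tray and guard at rest (under 20 mm/s); start button up again (under 2 mm) (x of tray in the frame of platform between -0.01 and 0.01 m and y of tray in the frame of platform between -0.01 and 0.01 m and z of tray in the frame of platform below 0.006 m and angle between the x axis of tray and the x axis of platform, either way round below 0.15 rad and x of guard in the frame of slot between -0.005 and 0.005 m and y of guard in the frame of slot between -0.005 and 0.005 m and z of guard in the frame of slot below -0.0365 m and angle between the z axis of guard and the z axis of slot, either way round below 0.12 rad and x of ball1_center in the frame of tray between -0.07 and 0.07 m and y of ball1_center in the frame of tray between -0.03 and 0.03 m and z of ball1_center in the frame of tray between 0 and 0.036 m and x of ball2_center in the frame of tray between -0.07 and 0.07 m and y of ball2_center in the frame of tray between -0.03 and 0.03 m and z of ball2_center in the frame of tray between 0 and 0.036 m and x of ball3_center in the frame of tray between -0.07 and 0.07 m and y of ball3_center in the frame of tray between -0.03 and 0.03 m and z of ball3_center in the frame of tray between 0 and 0.036 m and value of joint start below 0.002 m and linear speed of each of tray, guard below 0.02 m/s); the robot touches nothing.
It fails at once if a ball leaves the tray (not (x of ball1_center in the frame of tray between -0.07 and 0.07 m and y of ball1_center in the frame of tray between -0.03 and 0.03 m and z of ball1_center in the frame of tray between 0 and 0.036 m and x of ball2_center in the frame of tray between -0.07 and 0.07 m and y of ball2_center in the frame of tray between -0.03 and 0.03 m and z of ball2_center in the frame of tray between 0 and 0.036 m and x of ball3_center in the frame of tray between -0.07 and 0.07 m and y of ball3_center in the frame of tray between -0.03 and 0.03 m and z of ball3_center in the frame of tray between 0 and 0.036 m)).
It fails at once if the tray is tilted more than 0.25 rad (angle between tray's own z axis and vertical above 0.25 rad).
It fails at once if the start button is pressed (over 4 mm) before the tongue is home (value of joint start above 0.004 m and not (x of guard in the frame of slot between -0.005 and 0.005 m and y of guard in the frame of slot between -0.005 and 0.005 m and z of guard in the frame of slot below -0.0365 m and angle between the z axis of guard and the z axis of slot, either way round below 0.12 rad)).
It fails at once if the bottle, beaker or flask is shifted by more than 30 mm or knocked over (distance of any of bottle, beaker, flask from where it was at the start of the episode above 0.03 m or angle between any of bottle, beaker, flask's own z axis and vertical above 0.5 rad).
It also fails if it takes over 69 s, if anything falls off the work surface, if the arm or the gripper's body presses on something with over 40 N, if the wrist force passes 120 N, or if a joint passes its speed limit or range.

## Robot

A 6-joint arm with a two-finger parallel gripper is mounted at the origin on the work surface. World frame = base frame: x ahead of the robot, y to its left, z up, the work surface at z = 0. Lengths are in m, angles in rad, forces in N, time in s.
With the tool pointing down it reaches from about 0.4 to 0.825 m from the base axis. Payload 7 kg.
Tool frame: the origin (TCP) lies on the centre line of the jaws, within the pads' length; the fingertips stand 22 mm ahead of it and the grasp point (between the pads) lies 3 mm ahead of it; z points along the fingers, y is the line along which they close (so a half turn about z gives the same grasp; the last joint's range is limited). The gripper opens to 88 mm and grips with 3 to 60 N. Pads are 19 mm wide; open, the fingers measure 130 mm over their backs; the gripper's body (78 mm by 193 mm) begins 47 mm behind the grasp point.
Start: joints at [-1.02, 0.359, 0.012, 0, -1.224, -0.288], TCP at [0.175, -0.652, 0.212] pointing down, gripper open.
Joint ranges: [-3.07, 3.07], [-1.43, 2.12], [-1.02, 1.25], [-3.03, 1.67], [-3.05, -0], [-3.03, 3.03]. Speed limits (rad/s): [2.39, 2.39, 3.01, 3.14, 3.14, 3.14].

## Interface

Orientations are given as [roll, pitch, yaw] about the fixed x, y, z axes, in that order (R = Rz(yaw) Ry(pitch) Rx(roll)).
In Python, from station import monitor, viewer, order gives the robot as it stands. The module is installed in compiled form; this text tells all that it offers.
- The arm moves only by the tool servo_tool, never from a script. Its argument "targets" is a list of rows, each an object with "angular": the turn, a rotation vector about the tool's x, y, z in degrees, a list of three; "xyz": the shift along the tool's x, y, z in cm, a list of three; "claw": the finger opening in cm, from 0 to 8.76. A call has 1 to 20 rows; each row shifts and turns the commanded pose from where the row before left it, along the tool's axes as they then stand; what a row does not reach is not made up. A row lasts 1/10 s, in which the tool goes at most 50 mm and 8.59 degrees, less where a joint would pass 70% of its speed; a pose out of reach is approached as far as the arm can. A call is refused whole if a number of a shift passes 5 or a number of a turn 8.59, either way. A call with a gripper value outside its range is refused whole. The fingers move at their own pace and stop on an object; "force" is the grip in N (left out, the last holds). Time passes only in rows, so rows that do not move let the fingers close. It gives the time, the measured TCP pose, the force, the opening and the grip force at its end, in the units of the state.
- monitor.get_state(): the state, without advancing time (a new reading comes with each control period).
- viewer.grab_frame(name): name is "scene" or "top" or "wrist"; returns a dict with "color" (480x640x3 uint8, blue, green, red), "fovy" (degrees; the focal length in pixels is half the picture's height over the tangent of half this angle, whatever the lens; pixels are square), "cx", "cy" (the principal point, pixels), "k1" (the pictures are not rectified: a ray, as slopes to the right and down, at radius r is drawn at 1 + k1 r^2 times it, then the intrinsics apply), "R" (3x3) and "t" (3): a world point X has camera coordinates R X + t. Camera axes: x right, y down, z forward; pixel columns grow to the right and rows downward; lengths in m; the calibration is good to about 2 mm. A picture is of the moment at which its call begins. There is no depth.
- order.job_done(): hands the job in; it is judged then, once.
The state is a dict: "t": time; "q": joint angles; "qd": joint speeds; "joint_efforts": joint torques, N m; "eef_pos": TCP position; "ee_rot": TCP orientation; "force": force on the tool from outside, world axes, zero at the start; "moment": the same for the moment, N m; "width": finger opening in m; "gripper_force": force on a finger pad.
Only numpy, scipy, OpenCV 4.12 (cv2) and the standard library are available. Lean on these libraries where they do the work, as an engineer would, in place of code of your own. Each camera call takes 0.05 s, during which the arm holds its last target. There are 200 camera calls.

## Working session

There is one attempt and no reset: what is moved stays moved. The work goes in short steps, Python scripts to look and compute and a tool call to move; the robot and the scene stay as the last step left them, time stands still between calls to the robot, and variables do not carry over. Pictures are saved under pics/ and viewed, at most 10 in all, crops included, and the job is handed in when it is done.

Besides the shell and the picture viewer there is one more tool, called after "Emit:" as name(argument=value, ...) on one line, values as JSON. servo_tool: Moves the arm, as the interface text tells. Its arguments: {"type":"object","properties":{"targets":{"type":"array"},"force":{"type":"number"}},"required":["targets"]}

```bash
mkdir -p pics; ls; cat > h.py <<'E'
import numpy as np, cv2
from station import monitor, viewer, order
from scipy.spatial.transform import Rotation as Ro
def K(f):
    F=240/np.tan(np.radians(f["fovy"])/2); return np.array([[F,0,f["cx"]],[0,F,f["cy"]],[0,0,1]]),np.array([f["k1"],0,0,0,0.])
def ray(f,uv):
    k,d=K(f); p=cv2.undistortPoints(np.array(uv,float).reshape(-1,1,2),k,d).reshape(-1,2)
    R=np.array(f["R"]);t=np.array(f["t"]); D=np.c_[p,np.ones(len(p))]@R
    return -R.T@t, D
def plane(f,uv,z):
    c,D=ray(f,uv); return c+D*((z-c[2])/D[:,2])[:,None]
def proj(f,X):
    k,d=K(f); return cv2.projectPoints(np.array(X,float).reshape(-1,3),cv2.Rodrigues(np.array(f["R"]))[0],np.array(f["t"],float),k,d)[0].reshape(-1,2)
def tri(obs):
    A=np.zeros((3,3));b=np.zeros(3);L=[]
    for f,uv in obs:
        c,D=ray(f,[uv]);u=D[0]/np.linalg.norm(D[0]);P=np.eye(3)-np.outer(u,u);A+=P;b+=P@c;L.append((c,P))
    X=np.linalg.solve(A,b);return X,[np.linalg.norm(P@(X-c)) for c,P in L]
E
python3 - <<'E'
from h import *
import pickle
fs={}
for n in("scene","top","wrist"):
    f=viewer.grab_frame(n);fs[n]=f;cv2.imwrite(f"pics/{n}0.png",f["color"]);print(n,f["fovy"],f["cx"],f["cy"],f["k1"],(-np.array(f["R"]).T@f["t"]).round(3),np.round(f["R"],2).tolist())
pickle.dump(fs,open("fs0.pkl","wb"));print(monitor.get_state())
E
```

```text
pics
scene 44.95785238885624 329.7688247181658 244.49175297258054 -0.11931546736133342 [1.195 0.841 1.057] [[-0.78, 0.63, -0.01], [0.43, 0.52, -0.74], [-0.46, -0.58, -0.67]]
top 52.66034080502586 333.1340235759242 239.69153746727372 -0.07457318446783164 [0.438 0.074 1.2  ] [[0.02, -1.0, -0.02], [-0.99, -0.01, -0.11], [0.11, 0.02, -0.99]]
wrist 61.035970034092074 322.81258604252474 243.0832620053116 -0.09447250157819165 [ 0.111 -0.669  0.384] [[-0.26, 0.97, 0.0], [0.94, 0.25, 0.24], [0.24, 0.06, -0.97]]
{'t': 0.15, 'q': array([-1.01991257e+00,  3.59225904e-01,  1.12782993e-02, -2.65502998e-04,
       -1.22410670e+00, -2.88074953e-01]), 'qd': array([ 0.00081442, -0.00179329,  0.00204042,  0.0004803 , -0.00076431,
       -0.00040939]), 'joint_efforts': array([ 3.97477406e-04, -5.83275282e+01,  2.93291259e+01,  7.00116992e+00,
        8.76103411e-03, -1.31863940e-04]), 'eef_pos': array([ 0.17521921, -0.65145849,  0.21163758]), 'ee_rot': array([ 3.14031559e+00, -1.18095623e-04, -2.87887414e+00]), 'force': array([-0.73768974, -0.93842079, -0.26884121]), 'moment': array([-0.02872553,  0.08075577, -0.02084404]), 'gripper_force': 0.0, 'width': 0.0875963790142324}
```

View pics/scene0.png

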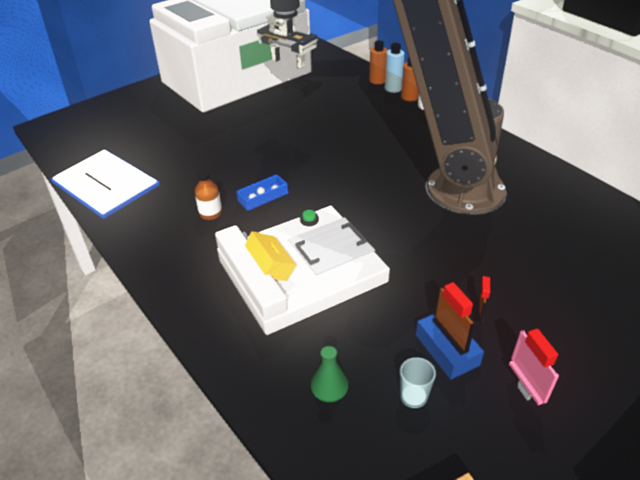

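View pics/top0.png

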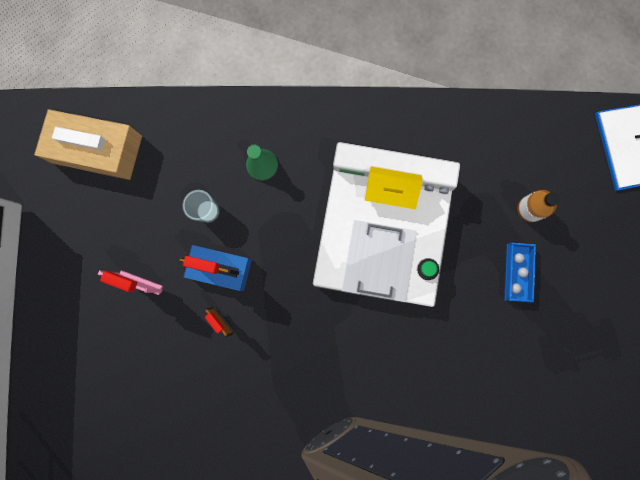

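The scene view has three guard-like things: amber pane with red grip in the blue rack (scene 455,315; top 205,265), a small amber one (scene 486,292; top 217,322), and a pink one (scene 535,362; top 130,282). The larger amber one standing in the rack fits. The tray is at top (520,272), the shaker at (385,225) and the button at (428,269).

```bash
cat >> h.py <<'E'
def masks(im):
    h=cv2.cvtColor(im,cv2.COLOR_BGR2HSV)
    r=lambda a,b:cv2.inRange(h,a,b)
    return dict(blue=r((105,150,60),(125,255,255)),yellow=r((22,150,90),(32,255,255)),red=r((0,200,90),(4,255,255))|r((176,200,90),(180,255,255)),green=r((55,150,60),(75,255,255)),amber=r((5,150,30),(16,255,200)))
def blobs(m,a=60):
    c=cv2.findContours(m,0,1)[0]
    return sorted([x for x in c if cv2.contourArea(x)>a],key=cv2.contourArea,reverse=True)
E
python3 - <<'E'
from h import *
import pickle
fs=pickle.load(open("fs0.pkl","rb"))
for n in("top","scene"):
    f=fs[n]
    for k,m in masks(f["color"]).items():
        for c in blobs(m)[:6]:
            q=cv2.minAreaRect(c);print(n,k,cv2.contourArea(c),np.round(q[0],1),np.round(q[1],1),round(q[2],1),cv2.approxPolyDP(c,3,True).reshape(-1,2).tolist() if k in("yellow","blue","red") and cv2.contourArea(c)<6000 else "")
a=cv2.resize(fs["scene"]["color"][250:420,390:580],None,fx=3,fy=3,interpolation=2)
cv2.imwrite("pics/cropg.png",a)
E
```

```text
top blue 1643.5 [519.9 272. ] [29.8 59.3] 2.4 [[508, 243], [504, 299], [532, 302], [535, 244]]
top blue 1379.0 [217.3 267.8] [61.6 34. ] 14.0 [[192, 245], [189, 255], [237, 267], [239, 274], [232, 277], [186, 268], [184, 277], [243, 290], [250, 259]]
top blue 315.0 [623.  147.8] [81.8 45.5] 80.9 [[639, 104], [595, 113], [615, 190], [639, 185], [617, 186], [598, 113]]
top yellow 1728.5 [393.4 187.6] [53.3 34.4] 10.1 [[371, 167], [365, 200], [415, 208], [420, 175]]
top red 361.0 [118.3 281.1] [35.2 12.1] 20.9 [[101, 281], [125, 290], [133, 290], [136, 284], [104, 271]]
top red 322.0 [201.2 264.5] [34.9 10.6] 13.2 [[185, 257], [185, 266], [217, 272], [218, 264]]
top red 156.5 [214.3 322.3] [20.8  8.6] 51.3 [[210, 313], [205, 317], [218, 332], [223, 327]]
top green 176.5 [428.5 268.5] [15. 15.] 90.0 
top amber 461.5 [540.6 204. ] [27.4 26.1] 61.7 
top amber 120.0 [218.4 321. ] [32.9  7.5] 52.1 
scene blue 16048.5 [80.5 79. ] [158. 161.] 90.0 
scene blue 3074.5 [356.5  30.5] [ 61. 101.] 90.0 [[306, 0], [311, 32], [327, 39], [377, 23], [378, 40], [388, 48], [392, 42], [400, 43], [407, 60],
[... 495 characters left out ...]
, [103, 217], [158, 184], [101, 215]]
scene yellow 1321.5 [269.6 255. ] [58.  29.4] 53.1 [[252, 232], [246, 246], [261, 268], [277, 279], [286, 279], [294, 266], [274, 237]]
scene red 619.0 [541.  347.1] [40.2 18.1] 51.8 [[529, 331], [526, 342], [545, 366], [552, 364], [557, 353], [538, 329]]
scene red 563.0 [457.2 299.7] [37.  18.3] 47.0 [[452, 282], [445, 286], [443, 296], [463, 317], [470, 313], [472, 303]]
scene red 144.0 [485.  286.5] [21.  8.] 90.0 [[483, 276], [481, 297], [488, 297], [489, 277]]
scene amber 878.0 [453.1 318. ] [61.4 25.3] 49.6 
scene amber 462.5 [377.4  65.8] [15.2 36.4] 3.7 
scene amber 421.5 [410.6  82.3] [17.  37.7] 6.1 
scene amber 350.0 [206. 190.] [20. 22.] 90.0
```

View pics/cropg.png

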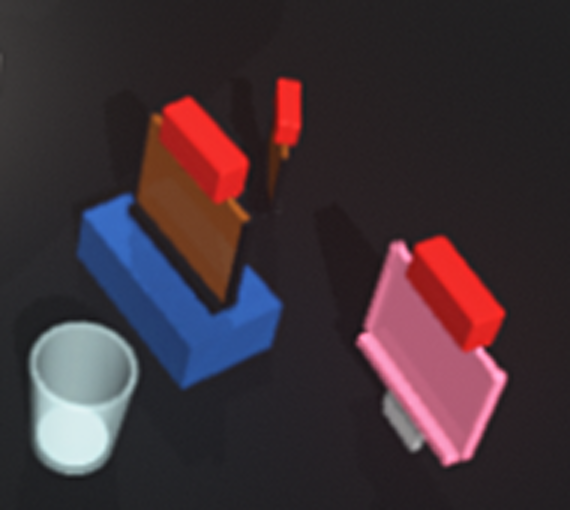

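The crop confirms it: the large amber guard with its red grip stands in the blue rack (full-frame grip at 457,299). The small amber one behind it and the pink one are decoys.

```bash
python3 - <<'E'
from h import *
import pickle
fs=pickle.load(open("fs0.pkl","rb"));T,S=fs["top"],fs["scene"]
def pr(n,x):print(n,np.round(x,4).tolist())
c=plane(T,[[508,243],[504,299],[532,302],[535,244]],.036);pr("tray",c);pr("c",c.mean(0));print(np.linalg.norm(np.roll(c,-1,0)-c,axis=1))
# scene rim corners: 286,182 | 274,174|237,190|250,~199
for a,b in (((286.5,182),(504,300)),((274,174),(535,302)[:2]),((237,190),(535,244)),((508,243),(250,201))): pass
for s,t in (((286.5,182),(532,302)),((274,174),(532,302)),((237,190),(535,244)),((274,174),(535,244)),((287,183),(504,299)),((237,190),(508,243)),((250,199),(508,243)),((250,199),(504,299))):
    X,r=tri([(S,s),(T,t)]);pr(f"{s}{t}",list(X)+r)
# shaker yellow
for s,t in (((252,232),(420,175)),((294,266),(371,167)),((274,237),(420,175)),((274,237),(415,208)),((294,266),(365,200)),((246,246),(420,175)),((252,232),(415,208))):
    X,r=tri([(S,s),(T,t)]);pr(f"Y{s}{t}",list(X)+r)
X,r=tri([(S,(309.5,214.5)),(T,(428.5,268.5))]);pr("btn",list(X)+r)
g=plane(T,[[185,257],[185,266],[217,272],[218,264]],.187);pr("grip",g);pr("c",g.mean(0))
pr("rack",plane(T,[[192,245],[184,277],[243,290],[250,259]],.05))
for s,t in (((452,282),(218,264)),((445,286),(217,272)),((463,310),(185,266)),((472,303),(185,257))):
    X,r=tri([(S,s),(T,t)]);pr("G",list(X)+r)
pr("shaker deck corners bottom",plane(T,[[314,285],[435,305]],.06))
pr("btn63",plane(T,[[428.5,268.5]],.07))
E
```

```text
tray [[0.5626, -0.3289, 0.036], [0.4276, -0.3165, 0.036], [0.421, -0.3846, 0.036], [0.561, -0.3955, 0.036]]
c [0.4931, -0.3563, 0.036]
[0.13555348 0.0684161  0.14044351 0.06658458]
(286.5, 182)(532, 302) [0.4101, -0.3854, 0.0042, 0.0151, 0.0151]
(274, 174)(532, 302) [0.4254, -0.3906, 0.0323, 0.0062, 0.0062]
(237, 190)(535, 244) [0.5612, -0.3954, 0.0368, 0.0003, 0.0003]
(274, 174)(535, 244) [0.5215, -0.3206, 0.1342, 0.0429, 0.0429]
(287, 183)(504, 299) [0.4308, -0.3175, 0.0427, 0.0044, 0.0044]
(237, 190)(508, 243) [0.5739, -0.3299, 0.0749, 0.0202, 0.0202]
(250, 199)(508, 243) [0.5612, -0.3253, 0.0453, 0.0005, 0.0005]
(250, 199)(504, 299) [0.4703, -0.3786, -0.0406, 0.0556, 0.0556]
Y(252, 232)(420, 175) [0.6961, -0.0945, 0.1516, 0.0033, 0.0033]
Y(294, 266)(371, 167) [0.6964, 0.0318, 0.1418, 0.0291, 0.0291]
Y(274, 237)(420, 175) [0.6773, -0.0753, 0.1478, 0.0302, 0.0302]
Y(274, 237)(415, 208) [0.6338, -0.0933, 0.0997, 0.0, 0.0]
Y(294, 266)(365, 200) [0.6532, 0.0202, 0.0959, 0.0021, 0.0021]
Y(246, 246)(420, 175) [0.7096, -0.1039, 0.1065, 0.0004, 0.0004]
Y(252, 232)(415, 208) [0.654, -0.11, 0.1102, 0.0279, 0.0279]
btn [0.4965, -0.1276, 0.0779, 0.0003, 0.0003]
grip [[0.5073, 0.4056, 0.187], [0.4882, 0.4047, 0.187], [0.4767, 0.3356, 0.187], [0.4936, 0.3341, 0.187]]
c [0.4915, 0.37, 0.187]
rack [[0.5458, 0.4346, 0.05], [0.4685, 0.4506, 0.05], [0.4403, 0.3068, 0.05], [0.5143, 0.2925, 0.05]]
G [0.488, 0.3404, 0.1868, 0.0083, 0.0083]
G [0.4813, 0.3365, 0.1676, 0.0055, 0.0055]
G [0.4957, 0.4058, 0.1625, 0.0092, 0.0092]
G [0.5027, 0.4094, 0.1908, 0.0065, 0.0065]
shaker deck corners bottom [[0.4548, 0.1377, 0.06], [0.4122, -0.1456, 0.06]]
btn63 [[0.4967, -0.1289, 0.07]]
```

Emit:
servo_tool(targets=[{"xyz":[-3.2,1.7,0],"angular":[0,0,0],"claw":8.7},{"xyz":[-3.2,1.7,0],"angular":[0,0,0],"claw":8.7},{"xyz":[-3.2,1.7,0],"angular":[0,0,0],"claw":8.7},{"xyz":[-3.2,1.7,0],"angular":[0,0,0],"claw":8.7},{"xyz":[-3.2,1.7,0],"angular":[0,0,0],"claw":8.7},{"xyz":[-3.2,1.7,0],"angular":[0,0,0],"claw":8.7},{"xyz":[-3.2,1.7,0],"angular":[0,0,0],"claw":8.7},{"xyz":[-3.2,1.7,0],"angular":[0,0,0],"claw":8.7},{"xyz":[-3.2,1.7,0],"angular":[0,0,0],"claw":8.7},{"xyz":[-3.2,1.7,0],"angular":[0,0,0],"claw":8.7},{"xyz":[-3.2,1.7,0],"angular":[0,0,0],"claw":8.7},{"xyz":[-3.2,1.7,0],"angular":[0,0,0],"claw":8.7},{"xyz":[0,0,0],"angular":[0,0,6.7],"claw":8.7},{"xyz":[0,0,0],"angular":[0,0,6.7],"claw":8.7},{"xyz":[0,0,0],"angular":[0,0,6.7],"claw":8.7},{"xyz":[0,0,0],"angular":[0,0,0],"claw":8.7},{"xyz":[0,0,0],"angular":[0,0,0],"claw":8.7}])

```text
t: 1.85
eef_pos: [0.4931, -0.355, 0.2122]
ee_rot: [3.141, -0.0, 3.057]
force: [0.2, 0.4, 0.1]
width: 0.087
gripper_force: 0.0
```

```bash
python3 - <<'E'
from h import *
import pickle
f=viewer.grab_frame("wrist");pickle.dump(f,open("w1.pkl","wb"));cv2.imwrite("pics/w1.png",f["color"])
s=monitor.get_state();print(s["t"],s["q"].round(3),s["eef_pos"],s["ee_rot"])
for c in blobs(masks(f["color"])["blue"],500)[:3]:
    q=cv2.minAreaRect(c);p=plane(f,cv2.boxPoints(q),.036);print(cv2.boxPoints(q).round(1).tolist(),p.round(4).tolist(),p.mean(0).round(4),cv2.approxPolyDP(c,4,True).reshape(-1,2).tolist())
E
```

```text
1.9 [-0.303  0.249 -0.144 -0.    -1.178 -1.353] [ 0.4930137  -0.35508663  0.21225091] [ 3.14152843e+00 -2.27640218e-04  3.05663026e+00]
[[276.70001220703125, 139.0], [348.0, 137.60000610351562], [350.8999938964844, 294.8999938964844], [279.70001220703125, 296.20001220703125]] [[0.4221, -0.388, 0.036], [0.4261, -0.3287, 0.036], [0.5654, -0.3359, 0.036], [0.5613, -0.4009, 0.036]] [ 0.4937 -0.3634  0.036 ] [[346, 138], [277, 140], [285, 296], [349, 294]]
```

View pics/w1.png

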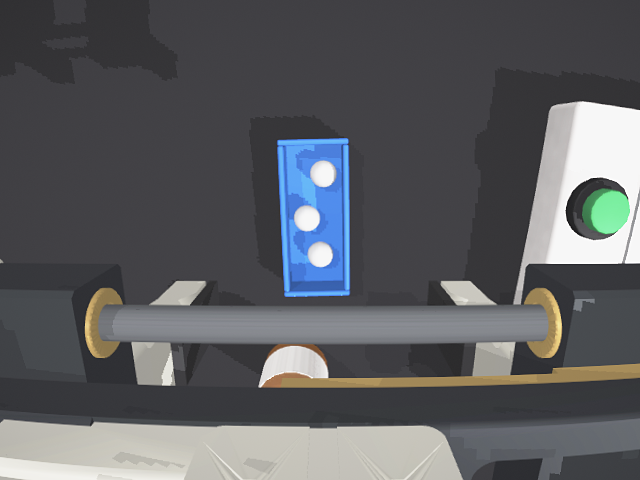

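The wrist view shows the tray rim corners at about (277,140), (346,138), (349,294) and (285,296), with three balls inside. The bottle lies beyond at (293,370) and the green button at (605,211).

```bash
python3 - <<'E'
from h import *
import pickle
f=pickle.load(open("w1.pkl","rb"))
c=np.array([[277.5,140],[348,138.5],[349.5,294.5],[285,296]])
p=plane(f,c,.036);print(p.round(4).tolist(),p.mean(0),np.linalg.norm(np.roll(p,-1,0)-p,axis=1))
fs=pickle.load(open("fs0.pkl","rb"));T,S=fs["top"],fs["scene"]
for i,t,s in((0,(532,302),None),(1,(504,299),(287,183)),(2,(508,243),(250,200)),(3,(535,244),(237,190))):
    X,r=tri([(f,c[i]),(T,t)]+([(S,s)] if s else []));print(X.round(4),np.round(r,4))
# button top by wrist + top
X,r=tri([(f,(606,211)),(T,(428.5,268.5))]);print("btn",X,r)
E
```

```text
[[0.423, -0.3874, 0.036], [0.4268, -0.3287, 0.036], [0.5649, -0.3371, 0.036], [0.5614, -0.3959, 0.036]] [ 0.49403062 -0.36230006  0.036     ] [0.05884323 0.13836601 0.05895956 0.13871598]
[ 0.4219 -0.3885  0.026 ] [0.001 0.001]
[ 0.4278 -0.3247  0.0346] [0.004  0.0074 0.0042]
[ 0.5617 -0.3322  0.0367] [0.0056 0.0035 0.0039]
[ 0.5612 -0.3957  0.0365] [0.0002 0.0004 0.0003]
btn [ 0.49666149 -0.12763199  0.07724456] [np.float64(0.00032942259452096637), np.float64(0.00032942259452087074)]
```

Emit:
servo_tool(targets=[{"xyz":[-0.15,-0.7,2],"angular":[0,0,-1.4],"claw":8.76},{"xyz":[0,0,2.4],"angular":[0,0,0],"claw":8.76},{"xyz":[0,0,2.4],"angular":[0,0,0],"claw":8.76},{"xyz":[0,0,2.4],"angular":[0,0,0],"claw":8.76},{"xyz":[0,0,2.4],"angular":[0,0,0],"claw":8.76},{"xyz":[0,0,2.4],"angular":[0,0,0],"claw":8.76},{"xyz":[0,0,2.4],"angular":[0,0,0],"claw":8.76},{"xyz":[0,0,1.0],"angular":[0,0,0],"claw":8.76},{"xyz":[0,0,0.7],"angular":[0,0,0],"claw":8.76},{"xyz":[0,0,0.3],"angular":[0,0,0],"claw":8.76},{"xyz":[0,0,0],"angular":[0,0,0],"claw":8.76},{"xyz":[0,0,0],"angular":[0,0,0],"claw":7.2},{"xyz":[0,0,0],"angular":[0,0,0],"claw":6.6},{"xyz":[0,0,0],"angular":[0,0,0],"claw":6.2},{"xyz":[0,0,0],"angular":[0,0,0],"claw":5.9},{"xyz":[0,0,0],"angular":[0,0,0],"claw":5.5},{"xyz":[0,0,0],"angular":[0,0,0],"claw":5.0},{"xyz":[0,0,0],"angular":[0,0,0],"claw":5.0},{"xyz":[0,0,0],"angular":[0,0,0],"claw":5.0}], force=30)

```text
t: 3.8
eef_pos: [0.494, -0.3622, 0.0283]
ee_rot: [3.142, -0.0, 3.078]
force: [0.3, 0.3, -0.3]
width: 0.0502
gripper_force: 0.0
```

```bash
python3 - <<'E'
from h import *
a=viewer.grab_frame("scene")["color"];w=viewer.grab_frame("wrist")["color"]
a=cv2.resize(a[120:280,170:380],(788,600));w=cv2.resize(w,(400,300))
b=np.zeros((600,800,3),np.uint8);b[:450,:590]=cv2.resize(a,(590,450));b[300:,400:]=w;cv2.imwrite("pics/x.png",b)
s=monitor.get_state();print(s["width"],s["gripper_force"],s["eef_pos"])
E
```

```text
0.0497097001297399 0.0 [ 0.49403765 -0.36215413  0.02831502]
```

View pics/x.png

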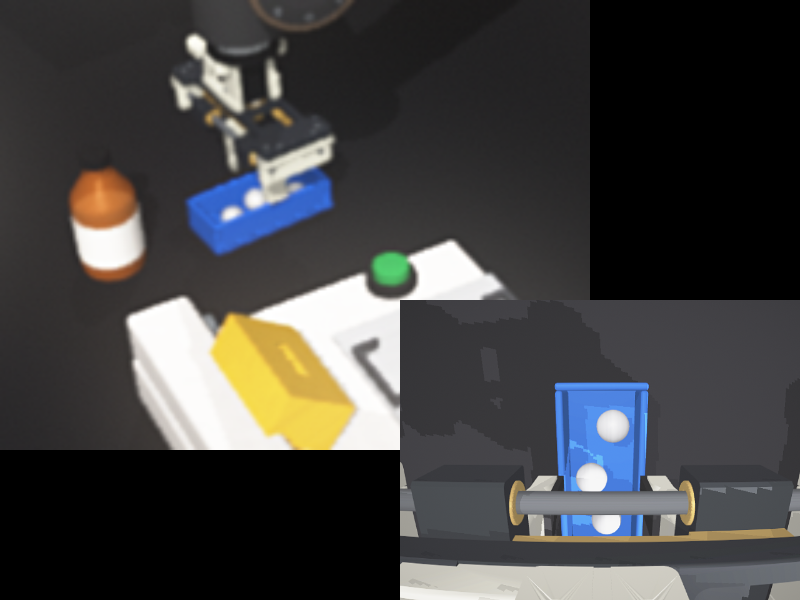

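The crop shows one finger by the tray's middle at scene pixel about (268,190), with no blue near wall hidden, so it is unclear whether the fingers are inside or outside the walls. I'll check by projection.

```bash
python3 - <<'E'
from h import *
s=monitor.get_state();p=np.array(s["eef_pos"]);R=Ro.from_euler("xyz",s["ee_rot"]).as_matrix()
S=viewer.grab_frame("scene");W=viewer.grab_frame("wrist")
for o in(.025,-.025,.032,-.032):
  for z in(.022,-.01):
    X=p+R@[0,o,z];print(o,z,X.round(3),proj(S,X).round(1),proj(W,X).round(1))
b=blobs(masks(S["color"])["blue"],300)
for c in b:
    if cv2.boundingRect(c)[1]>150: print(cv2.approxPolyDP(c,3,True).reshape(-1,2).tolist())
a=S["color"][160:215,225:300];w=W["color"][100:420,150:490]
m=np.zeros((600,800,3),np.uint8);m[:330,:450]=cv2.resize(a,(450,330),interpolation=cv2.INTER_NEAREST);m[200:600,455:]=cv2.resize(w,(345,400));
m[330:]=np.maximum(m[330:],0);cv2.imwrite("pics/x2.png",m)
E
```

```text
0.025 0.022 [ 0.496 -0.337  0.006] [[267.6 198.6]] [[373.  276.3]]
0.025 -0.01 [ 0.496 -0.337  0.038] [[266.7 190. ]] [[381.8 300.5]]
-0.025 0.022 [ 0.492 -0.387  0.006] [[259.1 190.4]] [[273.6 276.3]]
-0.025 -0.01 [ 0.492 -0.387  0.038] [[258.1 181.9]] [[264.8 300.5]]
0.032 0.022 [ 0.496 -0.33   0.006] [[268.8 199.8]] [[386.9 276.3]]
0.032 -0.01 [ 0.496 -0.33   0.038] [[267.9 191.1]] [[398.1 300.5]]
-0.032 0.022 [ 0.492 -0.394  0.006] [[257.9 189.3]] [[259.7 276.3]]
-0.032 -0.01 [ 0.492 -0.394  0.038] [[256.9 180.7]] [[248.5 300.4]]
[[418, 321], [416, 335], [451, 379], [480, 364], [483, 351], [473, 339], [469, 350], [460, 355], [432, 321], [433, 315]]
[[287, 184], [281, 180], [274, 183], [279, 186], [258, 195], [258, 181], [237, 190], [237, 197], [250, 209], [287, 193]]
```

View pics/x2.png

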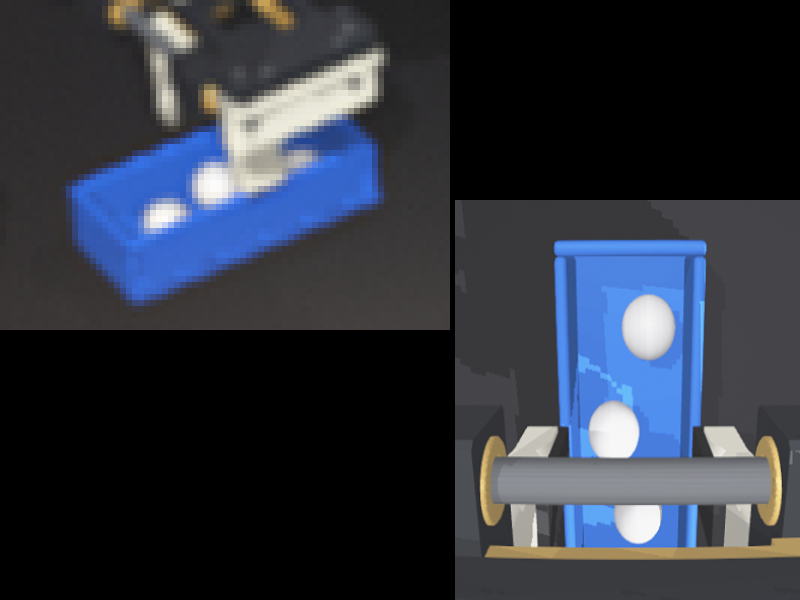

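The fingertip in the scene view ends right at the near rim, and the wrist view shows the tips at the outer rim edges. So the fingers may not be down beside the walls. I'll check heights numerically.

```bash
python3 - <<'E'
from h import *
import pickle
f0=pickle.load(open("w1.pkl","rb"))
W=viewer.grab_frame("wrist");s=monitor.get_state();print(s["width"],s["eef_pos"],s["force"])
R=lambda f:np.array(f["R"]);C=lambda f:-R(f).T@f["t"]
print(C(f0),C(W))
print(proj(W,[[.423,-.3874,.036],[.4268,-.3287,.036],[.423,-.3874,.03],[.4268,-.3287,.03]]).round(1))
c=blobs(masks(W["color"])["blue"],500)[0]
print(cv2.approxPolyDP(c,3,True).reshape(-1,2).tolist())
for a,b in(((277.5,140),(250.5,137)),((348,138.5),(397,136))):
    X,r=tri([(f0,a),(W,b)]);print(X,r)
T=viewer.grab_frame("top");cv2.imwrite("pics/t.png",T["color"]);pickle.dump(T,open("t.pkl","wb"))
for c in blobs(masks(T["color"])["blue"],100)[:3]:print(cv2.approxPolyDP(c,2,True).reshape(-1,2).tolist())
g=cv2.cvtColor(W["color"],cv2.COLOR_BGR2GRAY)
for y in(270,276,282,290):print(y,g[y,200:270:3].tolist(),g[y,370:450:3].tolist())
E
```

```text
0.050092734715209225 [ 0.49400749 -0.3621693   0.02832333] [-0.16002696  0.55631475 -0.11442004]
[ 0.42707616 -0.34946941  0.38423493] [ 0.4279167  -0.35796553  0.20036558]
[[247.9 133.3]
 [397.3 133.5]
 [250.5 133.6]
 [394.7 133.7]]
[[249, 133], [253, 279], [262, 282], [263, 305], [289, 305], [280, 290], [282, 274], [298, 260], [314, 260], [314, 255], [308, 253], [314, 247], [324, 250], [325, 264], [321, 264], [332, 279], [330, 296], [322, 305], [382, 305], [383, 281], [391, 280], [390, 181], [395, 180], [393, 144], [397, 135]]
[ 0.42344188 -0.38945267  0.01844913] [np.float64(0.0006823327418129245), np.float64(0.0006823327418130171)]
[ 0.42728596 -0.32866013  0.03492008] [np.float64(0.0004827669549231031), np.float64(0.0004827669549231339)]
[[192, 245], [189, 255], [237, 267], [239, 274], [232, 277], [186, 268], [184, 277], [243, 290], [250, 259]]
[[639, 104], [595, 113], [615, 190], [639, 185], [622, 188], [617, 186], [598, 113]]
270 [69, 69, 69, 70, 70, 58, 57, 57, 57, 57, 58, 57, 57, 58, 58, 57, 58, 56, 133, 136, 132, 106, 117, 115] [135, 95, 89, 89, 125, 140, 134, 121, 64, 65, 64, 64, 65, 65, 70, 69, 70, 69, 69, 69, 70, 69, 70, 70, 70, 70, 59]
276 [70, 70, 69, 60, 57, 58, 57, 57, 57, 58, 57, 57, 57, 56, 57, 58, 58, 56, 131, 136, 134, 107, 116, 116] [135, 92, 89, 89, 127, 139, 135, 120, 64, 65, 64, 65, 64, 65, 69, 70, 70, 69, 70, 69, 70, 70, 69, 69, 69, 69, 55]
282 [70, 69, 69, 71, 57, 57, 55, 198, 212, 212, 212, 212, 212, 211, 213, 199, 195, 93, 48, 48, 45, 156, 115, 115] [135, 89, 89, 88, 127, 52, 53, 53, 58, 213, 211, 211, 211, 211, 211, 211, 212, 211, 211, 63, 69, 69, 69, 70, 70, 70, 54]
290 [65, 70, 69, 70, 54, 199, 210, 209, 209, 210, 197, 192, 192, 193, 192, 192, 155, 50, 52, 51, 46, 160, 115, 115] [136, 87, 89, 88, 131, 47, 54, 55, 55, 85, 202, 210, 210, 210, 209, 210, 209, 210, 209, 209, 209, 59, 64, 64, 64, 70, 54]
```

```bash
python3 - <<'E'
from h import *
S=viewer.grab_frame("scene");W=viewer.grab_frame("wrist");s=monitor.get_state()
p=np.array(s["eef_pos"]);R=Ro.from_euler("xyz",s["ee_rot"]).as_matrix()
for a in((427,281),(397,281),(383,281),(410,281)):
  for b in((272.5,190),(266,192)):
    X,r=tri([(W,a),(S,b)]);print(a,b,X.round(4),np.round(r,4),(R.T@(X-p)).round(4))
for z in(.022,.01,0,-.01):
  print(z,[proj(W,p+R@np.array([.0095,y,z])).round(0).tolist() for y in(.025,.03,.046)],proj(S,p+R@np.array([.0095,.046,z])).round(1))
cv2.imwrite("pics/w3.png",cv2.resize(W["color"][240:420,180:460],None,fx=2.8,fy=2.8))
E
```

```text
(427, 281) (272.5, 190) [ 0.4863 -0.3194  0.0439] [0.0003 0.0003] [ 0.0105  0.0422 -0.0156]
(427, 281) (266, 192) [ 0.4961 -0.3231  0.0384] [0.0095 0.0095] [ 0.0005  0.0391 -0.01  ]
(397, 281) (272.5, 190) [ 0.4846 -0.3287  0.0383] [0.0032 0.0032] [ 0.0116  0.0328 -0.0099]
(397, 281) (266, 192) [ 0.4945 -0.3329  0.032 ] [0.0059 0.0059] [ 0.0014  0.0292 -0.0036]
(383, 281) (272.5, 190) [ 0.4838 -0.3332  0.0357] [0.0049 0.0049] [ 0.0121  0.0282 -0.0073]
(383, 281) (266, 192) [ 0.4937 -0.3377  0.029 ] [0.0041 0.0041] [ 0.0019  0.0244 -0.0006]
(410, 281) (272.5, 190) [ 0.4854 -0.3246  0.0407] [0.0016 0.0016] [ 0.0111  0.0369 -0.0123]
(410, 281) (266, 192) [ 0.4952 -0.3286  0.0347] [0.0075 0.0075] [ 0.001   0.0336 -0.0064]
0.022 [[[374.0, 258.0]], [[384.0, 258.0]], [[416.0, 258.0]]] [[274. 201.]]
0.01 [[[377.0, 265.0]], [[387.0, 265.0]], [[421.0, 265.0]]] [[273.7 197.7]]
0 [[[380.0, 272.0]], [[391.0, 272.0]], [[426.0, 272.0]]] [[273.4 195. ]]
-0.01 [[[383.0, 280.0]], [[395.0, 280.0]], [[432.0, 279.0]]] [[273.2 192.3]]
```

View pics/w3.png

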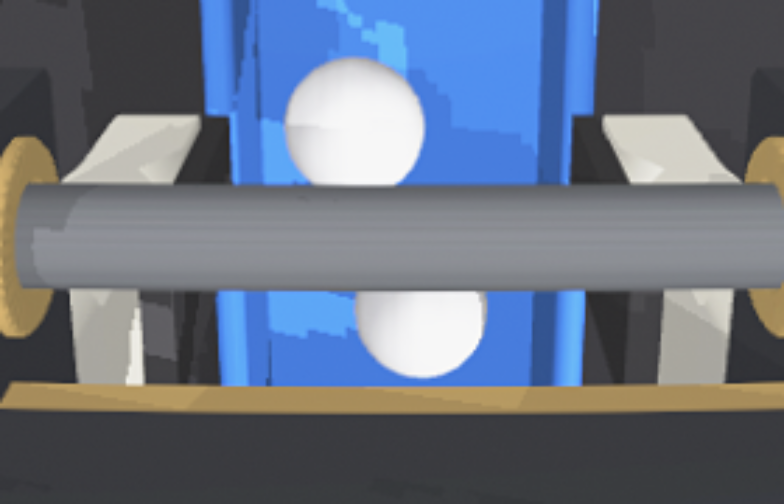

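The fingertips actually end at tool z of about −11 mm, not +22 mm. Both views agree, and the fingers closed to 50 mm with no contact just above the rim. I'll reopen and go lower by measurement.

Emit:
servo_tool(targets=[{"xyz":[0,0,-1],"angular":[0,0,0],"claw":8.76},{"xyz":[0,0,0],"angular":[0,0,0],"claw":8.76},{"xyz":[0,0,0],"angular":[0,0,0],"claw":8.76},{"xyz":[0,0,0],"angular":[0,0,0],"claw":8.76},{"xyz":[0,0,0],"angular":[0,0,0],"claw":8.76},{"xyz":[0,0,0],"angular":[0,0,0],"claw":8.76},{"xyz":[0,0,1],"angular":[0,0,0],"claw":8.76},{"xyz":[0,0,0.8],"angular":[0,0,0],"claw":8.76},{"xyz":[0,0,0.8],"angular":[0,0,0],"claw":8.76},{"xyz":[0,0,0],"angular":[0,0,0],"claw":8.76}])

```text
t: 5.2
eef_pos: [0.4929, -0.3617, 0.0105]
ee_rot: [3.141, -0.003, 3.078]
force: [-0.0, -0.4, 0.2]
width: 0.0874
gripper_force: 0.0
```

```bash
python3 - <<'E'
from h import *
W=viewer.grab_frame("wrist");s=monitor.get_state();print(s["width"],s["eef_pos"],s["force"])
g=cv2.cvtColor(W["color"],cv2.COLOR_BGR2GRAY)
p=np.array(s["eef_pos"]);R=Ro.from_euler("xyz",s["ee_rot"]).as_matrix()
for x in (440,450,460,215,205):print(x,[(y,int(g[y,x])) for y in range(262,302,2)])
print([proj(W,p+R@np.array([.0095,.044,z])).round(0).tolist() for z in(.022,.01,0,-.01,-.02)])
E
```

```text
0.08713384762708905 [ 0.49334198 -0.36191594  0.01123139] [ 0.01645319 -0.60360521 -0.21946923]
440 [(262, 68), (264, 68), (266, 68), (268, 68), (270, 68), (272, 68), (274, 68), (276, 68), (278, 68), (280, 67), (282, 62), (284, 50), (286, 51), (288, 53), (290, 55), (292, 54), (294, 54), (296, 48), (298, 49), (300, 49)]
450 [(262, 68), (264, 68), (266, 68), (268, 68), (270, 68), (272, 67), (274, 68), (276, 67), (278, 67), (280, 82), (282, 206), (284, 204), (286, 205), (288, 204), (290, 206), (292, 182), (294, 186), (296, 100), (298, 49), (300, 53)]
460 [(262, 68), (264, 68), (266, 68), (268, 68), (270, 68), (272, 68), (274, 68), (276, 68), (278, 67), (280, 83), (282, 207), (284, 204), (286, 204), (288, 204), (290, 205), (292, 204), (294, 204), (296, 210), (298, 216), (300, 218)]
215 [(262, 55), (264, 56), (266, 56), (268, 56), (270, 55), (272, 56), (274, 56), (276, 56), (278, 55), (280, 56), (282, 53), (284, 60), (286, 59), (288, 60), (290, 59), (292, 59), (294, 59), (296, 59), (298, 59), (300, 59)]
205 [(262, 56), (264, 56), (266, 56), (268, 55), (270, 56), (272, 56), (274, 56), (276, 56), (278, 56), (280, 64), (282, 79), (284, 98), (286, 48), (288, 50), (290, 50), (292, 50), (294, 51), (296, 47), (298, 46), (300, 45)]
[[[411.0, 259.0]], [[417.0, 267.0]], [[422.0, 273.0]], [[427.0, 281.0]], [[433.0, 289.0]]]
```

Emit:
servo_tool(targets=[{"xyz":[0,0,0.6],"angular":[0,0,0],"claw":8.76},{"xyz":[0,0,0.5],"angular":[0,0,0],"claw":8.76},{"xyz":[0,0,0.3],"angular":[0,0,0],"claw":8.76},{"xyz":[0,0,0],"angular":[0,0,0],"claw":7.5},{"xyz":[0,0,0],"angular":[0,0,0],"claw":6.8},{"xyz":[0,0,0],"angular":[0,0,0],"claw":6.4},{"xyz":[0,0,0],"angular":[0,0,0],"claw":6.2},{"xyz":[0,0,0],"angular":[0,0,0],"claw":6.0},{"xyz":[0,0,0],"angular":[0,0,0],"claw":5.8},{"xyz":[0,0,0],"angular":[0,0,0],"claw":5.4},{"xyz":[0,0,0],"angular":[0,0,0],"claw":5.0},{"xyz":[0,0,0],"angular":[0,0,0],"claw":5.0}], force=25)

```text
t: 6.45
eef_pos: [0.4941, -0.3622, -0.0014]
ee_rot: [-3.141, 0.0, 3.078]
force: [0.1, 0.4, 2.9]
width: 0.0598
gripper_force: 25.0
```

Emit:
servo_tool(targets=[{"xyz":[0,0,-0.2],"angular":[0,0,0],"claw":5.0},{"xyz":[0,0,-0.5],"angular":[0,0,0],"claw":5.0},{"xyz":[0,0,-0.9],"angular":[0,0,0],"claw":5.0},{"xyz":[0,0,-1.3],"angular":[0,0,0],"claw":5.0},{"xyz":[0,0,-1.5],"angular":[0,0,0],"claw":5.0},{"xyz":[0,0,-1.5],"angular":[0,0,0],"claw":5.0},{"xyz":[0,0,-1.5],"angular":[0,0,0],"claw":5.0},{"xyz":[0,0,-1.5],"angular":[0,0,0],"claw":5.0},{"xyz":[0,0,-1.5],"angular":[0,0,0],"claw":5.0},{"xyz":[0,0,-1.5],"angular":[0,0,0],"claw":5.0},{"xyz":[0,0,-1.3],"angular":[0,0,0],"claw":5.0},{"xyz":[0,0,-0.8],"angular":[0,0,0],"claw":5.0},{"xyz":[0,0,-0.4],"angular":[0,0,0],"claw":5.0},{"xyz":[0,0,0],"angular":[0,0,0],"claw":5.0}])

```text
t: 7.85
eef_pos: [0.4942, -0.3622, 0.1428]
ee_rot: [-3.141, 0.001, 3.078]
force: [-0.2, 0.0, -4.1]
width: 0.0598
gripper_force: 25.0
```

```bash
python3 - <<'E'
from h import *
import pickle
fs=pickle.load(open("fs0.pkl","rb"));T=fs["top"];S=fs["scene"]
W=viewer.grab_frame("wrist");pickle.dump(W,open("w4.pkl","wb"))
for n,f,b in(("T",T,(340,215,445,300)),("S",S,(285,205,390,280))):
    im=f["color"];g=cv2.cvtColor(im,cv2.COLOR_BGR2GRAY);m=np.zeros_like(g);x0,y0,x1,y1=b
    m[y0:y1,x0:x1]=(g[y0:y1,x0:x1]<110)*255
    for c in blobs(m,15):print(n,cv2.contourArea(c),cv2.approxPolyDP(c,1.5,True).reshape(-1,2).tolist())
a=cv2.resize(T["color"][130:315,305:470],(400,448),interpolation=2);b=cv2.resize(W["color"],(400,300))
m=np.zeros((600,800,3),np.uint8);m[:448,:400]=a;m[:300,400:]=b;c=cv2.resize(S["color"][190:335,210:395],(400,300),interpolation=2);m[300:,400:]=c[:300];cv2.imwrite("pics/m4.png",m)
E
```

```text
T 573.0 [[444, 242], [439, 270], [436, 262], [431, 259], [424, 259], [418, 265], [418, 273], [425, 279], [434, 278], [439, 274], [436, 299], [444, 299]]
T 186.0 [[340, 291], [340, 299], [389, 299]]
T 30.0 [[359, 282], [358, 291], [384, 296], [391, 295], [391, 287], [390, 294], [383, 295], [359, 290]]
T 29.0 [[368, 227], [368, 231], [369, 226], [397, 230], [400, 232], [400, 238], [401, 230], [373, 225]]
S 1766.0 [[332, 205], [350, 222], [342, 227], [350, 226], [362, 239], [357, 244], [368, 241], [389, 267], [389, 205]]
S 384.0 [[285, 221], [299, 216], [303, 224], [314, 224], [317, 221], [316, 214], [312, 221], [305, 221], [302, 217], [302, 212], [306, 209], [315, 210], [328, 205], [285, 205]]
```

View pics/m4.png

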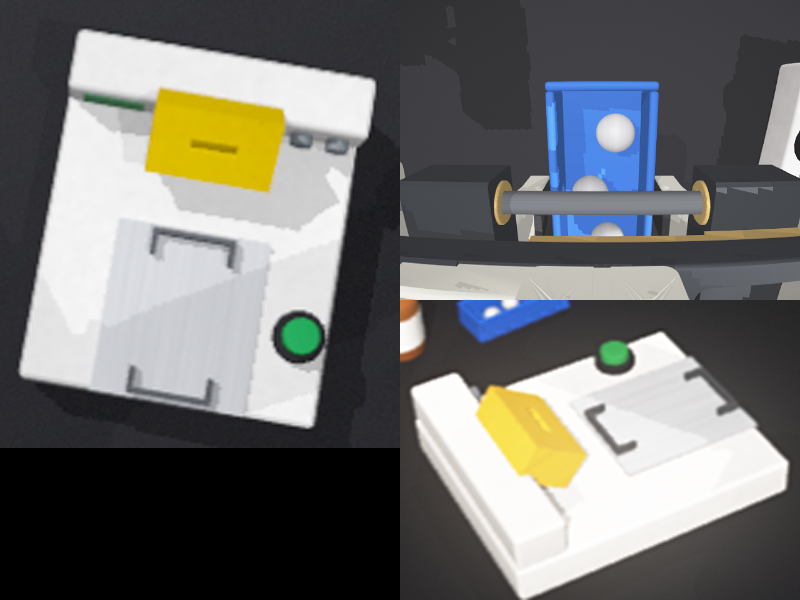

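The picture shows the tray held level with three balls. The platform's stop corners are at top (368,225), (403,230), (358,292) and (392,297); the yellow face with its slot is at (393,190).

```bash
python3 - <<'E'
from h import *
import pickle
fs=pickle.load(open("fs0.pkl","rb"));T=fs["top"];S=fs["scene"]
u=np.array([[368.2,224.8],[402.6,230.0],[357.8,292.1],[392.2,296.7]])
P=plane(T,u,.074);print(P.round(4).tolist(),P.mean(0));print(np.degrees(np.arctan2(*( (P[0]+P[1]-P[2]-P[3])[[1,0]]))), np.linalg.norm(P[0]-P[2]),np.linalg.norm(P[0]-P[1]))
sc=lambda a:(210+(a[0]-400)/2.162,190+(a[1]-300)/2.069)
for t,s in zip(u,[(615,450),(587,408),(738,408),(690,370)]):
    X,r=tri([(T,t),(S,sc(s))]);print(X.round(4),np.round(r,4),sc(s))
# slot : top crop ends (191,144),(238,151)
tc=lambda a:(305+a[0]/2.424,130+a[1]/2.422)
e=[tc((191,145)),tc((238,151))];ss=[sc((545,424)),sc((527,404))]
for a,b in zip(e,ss):
    X,r=tri([(T,a),(S,b)]);print("slot",X.round(4),np.round(r,4),a,b)
print(plane(T,e,.125).round(4).tolist())
print("yellow corners",plane(T,[[365,200],[415,208]],.105).round(4).tolist(),plane(T,[[371,167],[420,175]],.145).round(4).tolist())
B=plane(T,[[428.5,268.5]],.075)[0];print(B)
th=np.radians(-8.5);x=np.array([np.cos(th),np.sin(th)]);y=np.array([-x[1],x[0]]);o=B[:2]+.105*x+.115*y;print("o",o,"slot",o+.05*x,"plat",(P.mean(0)[:2]-o)@x,(P.mean(0)[:2]-o)@y)
E
```

```text
[[0.5969, 0.0126, 0.074], [0.5858, -0.0679, 0.074], [0.4398, 0.0354, 0.074], [0.4303, -0.0441, 0.074]] [ 0.51319493 -0.01598423  0.074     ]
-8.479151560636273 0.15879793317410631 0.08133854680082492
[0.6    0.0103 0.0669] [0.0028 0.0028] (309.4449583718779, 262.49879168680525)
[ 0.5855 -0.0677  0.0721] [0.0007 0.0007] (296.49398704902865, 242.19913001449976)
[0.4395 0.0351 0.0586] [0.0004 0.0004] (366.3367252543941, 242.19913001449976)
[ 0.4345 -0.0495  0.0617] [0.0059 0.0059] (344.1350601295097, 223.83276945384245)
slot [ 0.6705 -0.0203  0.1292] [0.0022 0.0022] (383.7953795379538, 189.86787778695293) (277.06753006475486, 249.93233446109232)
slot [ 0.6654 -0.0637  0.1271] [0.0015 0.0015] (403.1848184818482, 192.34516928158547) (268.7419056429232, 240.26582890285164)
[[0.6698, -0.0192, 0.125], [0.6647, -0.0629, 0.125]]
yellow corners [[0.6498, 0.0221, 0.105], [0.6328, -0.0924, 0.105]] [[0.717, 0.0112, 0.145], [0.7003, -0.0979, 0.145]]
[ 0.49645361 -0.1279673   0.075     ]
o [ 0.61729836 -0.02975047] slot [ 0.66674915 -0.03714094] plat -0.10499471645684653 -0.0017724386133703088
```

Emit:
servo_tool(targets=[{"xyz":[0,0.3,0],"angular":[0,0,0],"claw":5.0},{"xyz":[0,0.7,0],"angular":[0,0,0],"claw":5.0},{"xyz":[0,1.1,0],"angular":[0,0,0],"claw":5.0},{"xyz":[0,1.7,0],"angular":[0,0,0],"claw":5.0},{"xyz":[0.1,2.2,0],"angular":[0,0,0],"claw":5.0},{"xyz":[0.1,2.2,0],"angular":[0,0,0],"claw":5.0},{"xyz":[0.1,2.2,0],"angular":[0,0,0],"claw":5.0},{"xyz":[0,2.2,0],"angular":[0,0,0],"claw":5.0},{"xyz":[0,2.2,0],"angular":[0,0,0],"claw":5.0},{"xyz":[0,2.2,0],"angular":[0,0,0],"claw":5.0},{"xyz":[0,2.2,0],"angular":[0,0,0],"claw":5.0},{"xyz":[0,2.2,0],"angular":[0,0,0],"claw":5.0},{"xyz":[0,2.2,0],"angular":[0,0,0],"claw":5.0},{"xyz":[0,2.2,0],"angular":[0,0,0],"claw":5.0},{"xyz":[0,2.2,0],"angular":[0,0,0],"claw":5.0},{"xyz":[0,2.2,0],"angular":[0,0,0],"claw":5.0},{"xyz":[0,1.7,0],"angular":[0,0,0],"claw":5.0},{"xyz":[0,1.1,0],"angular":[0,0,0],"claw":5.0},{"xyz":[0,0.7,0],"angular":[0,0,0],"claw":5.0},{"xyz":[0,0.3,0],"angular":[0,0,0],"claw":5.0}])

```text
t: 9.9
eef_pos: [0.5125, -0.0219, 0.1424]
ee_rot: [3.142, 0.0, 3.079]
force: [-0.3, -0.5, -4.7]
width: 0.0594
gripper_force: 25.0
```

Emit:
servo_tool(targets=[{"xyz":[0,0.3,0],"angular":[0,0,1],"claw":5.0},{"xyz":[0,0.3,0],"angular":[0,0,1.5],"claw":5.0},{"xyz":[0,0.1,0],"angular":[0,0,1.5],"claw":5.0},{"xyz":[0,0,0],"angular":[0,0,1],"claw":5.0},{"xyz":[0,0,0],"angular":[0,0,0],"claw":5.0},{"xyz":[0,0,0],"angular":[0,0,0],"claw":5.0}])

```text
t: 10.5
eef_pos: [0.5131, -0.016, 0.1424]
ee_rot: [-3.142, -0.0, 2.991]
force: [0.3, -0.0, -3.7]
width: 0.0599
gripper_force: 25.0
```

```bash
python3 - <<'E'
from h import *
import pickle
W=viewer.grab_frame("wrist");pickle.dump(W,open("w5.pkl","wb"));s=monitor.get_state();print(s["eef_pos"],s["ee_rot"],s["force"],s["width"])
c=blobs(masks(W["color"])["blue"],500)[0];print(cv2.approxPolyDP(c,3,True).reshape(-1,2).tolist()[:8])
# expected tray front rim corners and stop corners
th=np.radians(-8.5);x=np.array([np.cos(th),np.sin(th)]);y=np.array([-x[1],x[0]]);pl=np.array([.5133,-.0155])
p=np.array(s["eef_pos"])
q=[list(p[:2]+a*x+b*y)+[p[2]+.0374] for a,b in((-.07,.03),(-.07,-.03))]+[list(pl+a*x+b*y)+[.074] for a,b in((-.08,.04),(-.08,-.04),(-.055,.04),(-.055,-.04))]
print(proj(W,q).round(1).tolist())
cv2.imwrite("pics/w5.png",W["color"])
E
```

```text
[ 0.51311006 -0.01589737  0.14232613] [-3.14155151e+00 -1.16271862e-04  2.99068998e+00] [ 0.02028847 -0.26900771 -4.16701703] 0.05960853080247342
[[233, 132], [232, 139], [237, 145], [233, 150], [240, 304], [294, 305], [297, 294], [308, 282]]
[[416.2, 129.1], [230.1, 129.6], [393.9, 116.6], [253.9, 116.9], [392.6, 160.7], [255.4, 161.1]]
```

View pics/w5.png

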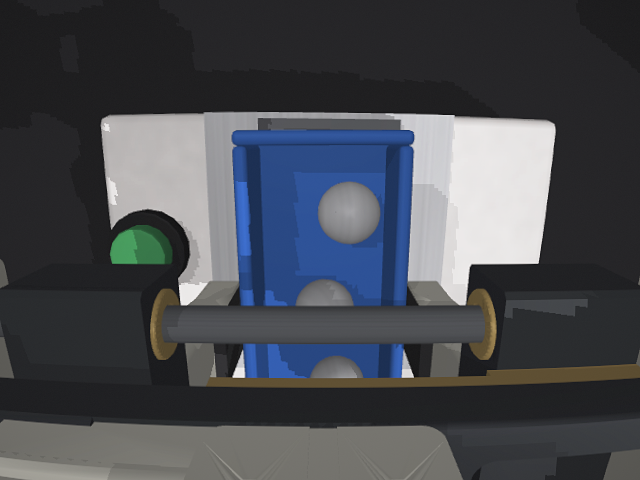

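The wrist view shows the tray front rim at x 233–413 (centre 323). The stop (258–400), plate (205–453) and deck (102–555) are all centred near 329, so I shift 2.5 mm to the left and lower.

Emit:
servo_tool(targets=[{"xyz":[0,0.25,0.3],"angular":[0,0,0.4],"claw":5.0},{"xyz":[0,0,0.7],"angular":[0,0,0],"claw":5.0},{"xyz":[0,0,1],"angular":[0,0,0],"claw":5.0},{"xyz":[0,0,1],"angular":[0,0,0],"claw":5.0},{"xyz":[0,0,1],"angular":[0,0,0],"claw":5.0},{"xyz":[0,0,1],"angular":[0,0,0],"claw":5.0},{"xyz":[0,0,0.8],"angular":[0,0,0],"claw":5.0},{"xyz":[0,0,0.5],"angular":[0,0,0],"claw":5.0},{"xyz":[0,0,0.2],"angular":[0,0,0],"claw":5.0},{"xyz":[0,0,0],"angular":[0,0,0],"claw":5.0}])

```text
t: 11.55
eef_pos: [0.5135, -0.0132, 0.0772]
ee_rot: [-3.141, -0.0, 2.984]
force: [-0.0, 0.4, -4.3]
width: 0.0597
gripper_force: 25.0
```

```bash
python3 - <<'E'
from h import *
W=viewer.grab_frame("wrist");s=monitor.get_state();print(s["eef_pos"],s["ee_rot"],s["force"],s["width"])
im=W["color"];g=cv2.cvtColor(im,cv2.COLOR_BGR2GRAY)
for y in range(96,150,4):print(y,g[y,150:500:7].tolist())
h=cv2.cvtColor(im,cv2.COLOR_BGR2HSV)
E
```

```text
[ 0.51373772 -0.01319277  0.07750809] [3.14155239e+00 2.41915363e-04 2.98382648e+00] [-1.14234231  0.03238269 -5.07408563] 0.05978093475978405
96 [30, 30, 30, 30, 29, 29, 30, 30, 29, 30, 31, 30, 30, 30, 30, 30, 30, 30, 30, 30, 30, 30, 30, 31, 29, 30, 31, 29, 31, 30, 30, 30, 30, 30, 30, 30, 31, 30, 30, 31, 30, 30, 31, 29, 29, 29, 30, 30, 30, 30]
100 [30, 30, 30, 30, 30, 29, 31, 30, 29, 29, 29, 29, 30, 29, 27, 27, 28, 26, 25, 28, 26, 30, 28, 27, 28, 29, 29, 28, 29, 29, 28, 29, 30, 30, 30, 28, 29, 30, 29, 29, 31, 29, 31, 31, 30, 30, 30, 29, 30, 28]
104 [27, 131, 131, 145, 156, 154, 158, 152, 152, 150, 150, 154, 152, 151, 155, 151, 155, 152, 157, 153, 152, 152, 156, 150, 152, 153, 151, 155, 157, 153, 153, 151, 151, 151, 151, 150, 187, 203, 197, 196, 192, 179, 171, 155, 140, 119, 105, 92, 78, 28]
108 [164, 145, 147, 150, 151, 147, 154, 149, 150, 148, 148, 153, 152, 152, 155, 152, 157, 154, 157, 156, 154, 154, 159, 151, 154, 154, 152, 156, 158, 155, 152, 150, 150, 149, 148, 147, 149, 151, 193, 192, 195, 192, 196, 193, 195, 195, 194, 193, 192, 142]
112 [197, 142, 148, 149, 151, 148, 154, 14
[... 1549 characters left out ...]
195, 195, 197, 226]
140 [226, 187, 146, 149, 150, 147, 152, 149, 148, 149, 148, 70, 71, 71, 72, 72, 71, 72, 72, 71, 71, 71, 71, 72, 71, 71, 71, 71, 71, 72, 71, 72, 71, 72, 71, 71, 72, 73, 82, 176, 193, 191, 195, 195, 196, 195, 195, 197, 198, 227]
144 [226, 179, 146, 149, 150, 147, 152, 151, 149, 150, 148, 81, 61, 60, 59, 58, 54, 53, 52, 52, 52, 49, 48, 47, 47, 46, 47, 48, 47, 47, 47, 47, 48, 50, 50, 51, 51, 56, 83, 176, 193, 192, 195, 195, 196, 196, 196, 197, 199, 227]
148 [227, 170, 146, 148, 149, 147, 151, 150, 148, 150, 147, 91, 72, 73, 46, 44, 70, 70, 70, 70, 69, 70, 70, 70, 70, 70, 70, 70, 70, 69, 70, 70, 70, 69, 44, 45, 73, 72, 82, 193, 194, 191, 194, 196, 196, 196, 196, 197, 199, 226]
```

```bash
python3 - <<'E'
from h import *
W=viewer.grab_frame("wrist");s=monitor.get_state()
g=cv2.cvtColor(W["color"],cv2.COLOR_BGR2GRAY).astype(int)
print(g[100:150,300].tolist());print(g[116,214:236].tolist(),g[116,412:432].tolist())
p=np.array(s["eef_pos"]);x=np.array([np.cos(-.155),np.sin(-.155),0])
b=int(np.argmax(g[124:136,300]))+124
for n,v,z in(("stop outer",110.5,.074),("stop inner",125,.074),("rim outer",b+1.5,p[2]+.0374)):
    X=plane(W,[[300,v]],z)[0];print(n,X,(X-p)@x)
l,r=plane(W,[[223.5,116],[421.5,116]],.074);print(l,r,r-l,((l+r)/2-p))
E
```

```text
[25, 79, 146, 157, 155, 155, 155, 155, 159, 113, 60, 64, 65, 65, 64, 65, 65, 65, 64, 65, 65, 64, 65, 61, 68, 111, 137, 135, 136, 112, 70, 71, 77, 78, 81, 81, 80, 78, 76, 73, 71, 69, 65, 62, 49, 60, 70, 70, 70, 70]
[147, 147, 148, 149, 149, 148, 147, 147, 146, 147, 149, 144, 58, 62, 64, 64, 64, 65, 64, 65, 64, 65] [83, 84, 82, 82, 82, 83, 82, 82, 84, 130, 198, 195, 196, 195, 194, 194, 194, 195, 194, 193]
stop outer [ 0.43460364 -0.01045572  0.074     ] -0.07875175708334817
stop inner [ 0.44040139 -0.01144048  0.074     ] -0.07287148433680413
rim outer [ 0.44301798 -0.00956106  0.11511549] -0.07057641152947568
[ 0.43147218 -0.04242737  0.074     ] [0.44449566 0.03932006 0.074     ] [ 1.30234750e-02  8.17474341e-02 -2.77555756e-17] [-0.07590859  0.01158012 -0.00371549]
```

Emit:
servo_tool(targets=[{"xyz":[-0.12,0,0.3],"angular":[0,0,0],"claw":5.0},{"xyz":[0,0,0.3],"angular":[0,0,0],"claw":5.0},{"xyz":[0,0,0.3],"angular":[0,0,0],"claw":5.0},{"xyz":[0,0,0.25],"angular":[0,0,0],"claw":5.0},{"xyz":[0,0,0.15],"angular":[0,0,0],"claw":5.0},{"xyz":[0,0,0.1],"angular":[0,0,0],"claw":5.0},{"xyz":[0,0,0],"angular":[0,0,0],"claw":5.0},{"xyz":[0,0,0],"angular":[0,0,0],"claw":5.0}])

```text
t: 12.45
eef_pos: [0.5148, -0.0134, 0.0634]
ee_rot: [-3.142, 0.0, 2.984]
force: [0.5, 0.3, -4.4]
width: 0.0597
gripper_force: 25.0
```

Not yet loaded (weight still about −4.4 N); go on in small steps.

Emit:
servo_tool(targets=[{"xyz":[0,0,0.1],"angular":[0,0,0],"claw":5.0},{"xyz":[0,0,0.05],"angular":[0,0,0],"claw":5.0},{"xyz":[0,0,0],"angular":[0,0,0],"claw":5.0},{"xyz":[0,0,0],"angular":[0,0,0],"claw":5.0}])

```text
t: 12.85
eef_pos: [0.515, -0.0133, 0.0625]
ee_rot: [3.141, 0.001, 2.984]
force: [-3.5, 1.1, 5.9]
width: 0.0598
gripper_force: 25.0
```

Emit:
servo_tool(targets=[{"xyz":[0,0,0],"angular":[0,0,0],"claw":6.2},{"xyz":[0,0,0],"angular":[0,0,0],"claw":6.8},{"xyz":[0,0,0],"angular":[0,0,0],"claw":7.6},{"xyz":[0,0,0],"angular":[0,0,0],"claw":8.76},{"xyz":[0,0,0],"angular":[0,0,0],"claw":8.76},{"xyz":[0,0,0],"angular":[0,0,0],"claw":8.76},{"xyz":[0,0,-1],"angular":[0,0,0],"claw":8.76},{"xyz":[0,0,-2],"angular":[0,0,0],"claw":8.76},{"xyz":[0,0,-3],"angular":[0,0,0],"claw":8.76},{"xyz":[0,0,-4],"angular":[0,0,0],"claw":8.76},{"xyz":[0,0,-4],"angular":[0,0,0],"claw":8.76},{"xyz":[0,0,-3],"angular":[0,0,0],"claw":8.76},{"xyz":[0,0,0],"angular":[0,0,0],"claw":8.76},{"xyz":[0,0,0],"angular":[0,0,0],"claw":8.76}])

```text
t: 14.25
eef_pos: [0.5149, -0.0132, 0.233]
ee_rot: [3.14, 0.002, 2.984]
force: [-1.4, -0.0, -0.2]
width: 0.0877
gripper_force: 0.0
```

```bash
python3 - <<'E'
from h import *
import pickle
W=viewer.grab_frame("wrist");s=monitor.get_state();print(s["eef_pos"],s["ee_rot"],s["q"],s["force"],s["width"]);pickle.dump(W,open("w6.pkl","wb"))
c=blobs(masks(W["color"])["blue"],500)[0];a=cv2.approxPolyDP(c,3,True).reshape(-1,2);print(a.tolist())
th=-.157;x=np.array([np.cos(th),np.sin(th)]);y=np.array([-x[1],x[0]]);pl=np.array([.5148,-.0133])
print(proj(W,[list(pl+i*x+j*y)+[.1] for i,j in((-.07,.03),(-.07,-.03),(.07,.03),(.07,-.03))]).round(1).tolist())
# yellow in wrist
for c in blobs(masks(W["color"])["yellow"],100)[:2]:print(cv2.approxPolyDP(c,3,True).reshape(-1,2).tolist())
E
```

```text
[ 0.51428921 -0.01341215  0.23189956] [ 3.14118978e+00 -7.19091672e-05  2.98356906e+00] [ 3.55650611e-01  7.95689869e-02 -3.05833102e-01 -4.16811659e-04
 -1.18525893e+00 -2.08431382e+00] [-0.33819936  0.47942123  0.39901108] 0.08757560453233944
[[283, 137], [286, 304], [359, 305], [362, 137]]
[[364.1, 135.1], [281.9, 135.2], [360.1, 313.2], [286.2, 313.3]]
```

Emit:
servo_tool(targets=[{"xyz":[0.4,1.5,-2.5],"angular":[0,0,0],"claw":8.76},{"xyz":[0.7,3,-2.5],"angular":[0,0,0],"claw":8.76},{"xyz":[0.8,4,0],"angular":[0,0,0],"claw":8.76},{"xyz":[0.8,4,0],"angular":[0,0,0],"claw":8.76},{"xyz":[0.8,4,0],"angular":[0,0,0],"claw":8.76},{"xyz":[0.8,4,0],"angular":[0,0,0],"claw":8.76},{"xyz":[0.8,4,0],"angular":[0,0,0],"claw":8.76},{"xyz":[0.8,4,0],"angular":[0,0,0],"claw":8.76},{"xyz":[0.8,4,0],"angular":[0,0,0],"claw":8.76},{"xyz":[0.9,3,0],"angular":[0,0,0],"claw":8.76},{"xyz":[0.7,2,0],"angular":[0,0,0],"claw":8.76}])

```text
t: 15.4
eef_pos: [0.4908, 0.3716, 0.2799]
ee_rot: [-3.139, -0.002, 2.985]
force: [0.5, 0.2, -0.3]
width: 0.0878
gripper_force: 0.0
```

Emit:
servo_tool(targets=[{"xyz":[0,0,0],"angular":[0,0,-8],"claw":8.76},{"xyz":[0,0,0],"angular":[0,0,-8],"claw":8.76},{"xyz":[0,0,0],"angular":[0,0,-8],"claw":8.76},{"xyz":[0,0,0],"angular":[0,0,-8],"claw":8.76},{"xyz":[0,0,0],"angular":[0,0,-8],"claw":8.76},{"xyz":[0,0,0],"angular":[0,0,-8],"claw":8.76},{"xyz":[0,0,0],"angular":[0,0,-8],"claw":8.76},{"xyz":[0,0,0],"angular":[0,0,-8],"claw":8.76},{"xyz":[0,0,0],"angular":[0,0,-8],"claw":8.76},{"xyz":[0,0,0],"angular":[0,0,-8],"claw":8.76},{"xyz":[0,0,0],"angular":[0,0,-8],"claw":8.76},{"xyz":[0,0,0],"angular":[0,0,0],"claw":8.76},{"xyz":[0,0,0],"angular":[0,0,0],"claw":8.76}])

```text
t: 16.7
eef_pos: [0.4916, 0.3696, 0.2814]
ee_rot: [3.141, -0.001, -1.768]
force: [0.7, -0.6, -1.0]
width: 0.0878
gripper_force: 0.0
```

```bash
python3 - <<'E'
from h import *
import pickle
W=viewer.grab_frame("wrist");s=monitor.get_state();print(s["t"],s["eef_pos"],s["ee_rot"],s["q"]);pickle.dump(W,open("w7.pkl","wb"))
M=masks(W["color"])
for k in("red","blue"):
  for c in blobs(M[k],200)[:3]:
    print(k,cv2.contourArea(c),cv2.approxPolyDP(c,3,True).reshape(-1,2).tolist(),cv2.boxPoints(cv2.minAreaRect(c)).round(1).tolist())
fs=pickle.load(open("fs0.pkl","rb"));T=fs["top"]
g=plane(T,[[184.5,256.5],[185,266],[217,272.5],[218,264]],.187);print(proj(W,g).round(1).tolist())
E
```

```text
16.75 [0.49162892 0.36965143 0.28146862] [ 3.14122289e+00 -7.07181056e-04 -1.76759536e+00] [ 9.61783194e-01  2.25870552e-01 -1.67951248e-02 -5.71313055e-05
 -1.32892674e+00 -1.15856865e+00]
blue 1511.5 [[318, 144], [325, 149], [317, 150], [314, 159], [318, 154], [326, 154], [335, 161], [334, 192], [341, 201], [339, 260], [342, 206], [344, 209], [348, 196], [353, 194], [351, 190], [362, 180], [363, 145]] [[310.6000061035156, 259.1000061035156], [314.5, 143.39999389648438], [363.3999938964844, 145.0], [359.6000061035156, 260.70001220703125]]
[[308.7, 296.5], [336.5, 288.5], [335.4, 187.0], [308.1, 190.3]]
```

```bash
python3 - <<'E'
from h import *
import pickle
W=pickle.load(open("w7.pkl","rb"));h=cv2.cvtColor(W["color"],cv2.COLOR_BGR2HSV)
for y in(170,200,240,280):print(y,h[y,290:360:6].tolist())
m=cv2.inRange(h,(0,150,30),(5,255,255))|cv2.inRange(h,(174,150,30),(180,255,255))
for c in blobs(m,100)[:4]:print(cv2.contourArea(c),cv2.approxPolyDP(c,2.5,True).reshape(-1,2).tolist(),cv2.minAreaRect(c))
b=cv2.inRange(h,(105,120,30),(125,255,255))
for c in blobs(b,300)[:4]:print("b",cv2.contourArea(c),cv2.approxPolyDP(c,3,True).reshape(-1,2).tolist())
E
```

```text
170 [[106, 140, 243], [105, 139, 244], [105, 140, 244], [107, 145, 240], [135, 7, 73], [14, 153, 243], [11, 142, 171], [0, 8, 64], [109, 150, 214], [109, 150, 214], [109, 150, 213], [109, 152, 213]]
200 [[107, 146, 234], [107, 147, 235], [108, 148, 234], [1, 172, 245], [1, 170, 244], [1, 172, 243], [1, 173, 242], [1, 175, 241], [2, 196, 210], [109, 151, 210], [108, 148, 184], [109, 149, 185]]
240 [[108, 148, 232], [108, 146, 233], [107, 149, 235], [1, 135, 247], [1, 135, 247], [2, 137, 247], [1, 138, 247], [1, 141, 247], [1, 189, 238], [108, 146, 234], [108, 147, 233], [108, 147, 233]]
280 [[110, 144, 205], [109, 146, 215], [109, 153, 219], [1, 130, 247], [1, 133, 247], [1, 136, 247], [1, 138, 247], [1, 141, 247], [114, 120, 228], [108, 149, 236], [108, 148, 237], [108, 149, 235]]
1370.0 [[481, 155], [468, 153], [436, 194], [455, 206], [490, 165]] ((462.9139709472656, 178.44143676757812), (25.12944221496582, 59.16709899902344), 39.957550048828125)
496.0 [[309, 194], [305, 201], [304, 293], [319, 296], [305, 294], [306, 204], [335, 202], [335, 289], [333, 296], [323, 296], [335, 296], [339, 203], [334, 194]] ((321.4930725097656, 245.013427734375), (34.17255401611328, 102.35551452636719), 0.7742201685905457)
b 6756.5 [[283, 143], [283, 280], [303, 280], [303, 201], [310, 192], [311, 160], [326, 154], [334, 160], [333, 192], [341, 203], [338, 280], [358, 281], [364, 145]]
```

```bash
python3 - <<'E'
from h import *
import pickle
W=pickle.load(open("w7.pkl","rb"));s=monitor.get_state()
p=np.array(s["eef_pos"]);R=Ro.from_euler("xyz",s["ee_rot"]).as_matrix()
X=plane(W,[[305,202],[335.5,202],[304.5,296],[335,296]],.187);L=(X-p)@R;print(L.round(4),L.mean(0))
X=plane(W,[[309,194],[334,194]],.153);print(((X-p)@R).round(4))
X=plane(W,[[283,143],[364,145],[283,280],[358,281]],.05);print("rack",X.round(4).tolist(),((X-p)@R).round(4).tolist())
# grip top from 2 views: scene/top/wrist corner near
fs=pickle.load(open("fs0.pkl","rb"))
print(tri([(W,(305,202)),(fs["top"],(218,264)),(fs["scene"],(452,282))]),tri([(W,(335.5,202)),(fs["top"],(217,272)),(fs["scene"],(445,286))]))
E
```

```text
[[ 0.0267 -0.011   0.0945]
 [ 0.0267  0.0091  0.0945]
 [-0.0393 -0.0121  0.0944]
 [-0.0393  0.0092  0.0944]] [-0.00632359 -0.00122639  0.09446373]
[[ 0.0277 -0.0095  0.1285]
 [ 0.0277  0.009   0.1285]]
rack [[0.5161, 0.299, 0.05], [0.4395, 0.3163, 0.05], [0.5465, 0.4355, 0.05], [0.4697, 0.4519, 0.05]] [[0.0643, -0.0379, 0.2315], [0.0624, 0.0406, 0.2315], [-0.0754, -0.0411, 0.2314], [-0.0766, 0.0375, 0.2314]]
(array([0.49185962, 0.34096051, 0.18991994]), [np.float64(0.0050998210220666645), np.float64(0.007562519006880372), np.float64(0.010051850141861114)]) (array([0.48044407, 0.34049102, 0.16934289]), [np.float64(0.007864430121398201), np.float64(0.0030557026973714037), np.float64(0.009190143558979865)])
```

Emit:
servo_tool(targets=[{"xyz":[-0.63,-0.1,1],"angular":[0,0,1],"claw":8.76},{"xyz":[0,0,2],"angular":[0,0,0],"claw":8.76},{"xyz":[0,0,2],"angular":[0,0,0],"claw":8.76},{"xyz":[0,0,2],"angular":[0,0,0],"claw":8.76},{"xyz":[0,0,2],"angular":[0,0,0],"claw":8.76},{"xyz":[0,0,2],"angular":[0,0,0],"claw":8.76},{"xyz":[0,0,1.5],"angular":[0,0,0],"claw":8.76},{"xyz":[0,0,1],"angular":[0,0,0],"claw":8.76},{"xyz":[0,0,0.6],"angular":[0,0,0],"claw":8.76},{"xyz":[0,0,0],"angular":[0,0,0],"claw":8.76},{"xyz":[0,0,0],"angular":[0,0,0],"claw":6},{"xyz":[0,0,0],"angular":[0,0,0],"claw":4},{"xyz":[0,0,0],"angular":[0,0,0],"claw":3.2},{"xyz":[0,0,0],"angular":[0,0,0],"claw":2.8},{"xyz":[0,0,0],"angular":[0,0,0],"claw":2.4},{"xyz":[0,0,0],"angular":[0,0,0],"claw":2.0},{"xyz":[0,0,0],"angular":[0,0,0],"claw":1.5},{"xyz":[0,0,0],"angular":[0,0,0],"claw":1.5}], force=45)

```text
t: 18.55
eef_pos: [0.4939, 0.376, 0.1409]
ee_rot: [-3.142, 0.0, -1.781]
force: [-0.2, -0.5, 0.0]
width: 0.0292
gripper_force: 0.0
```

Emit:
servo_tool(targets=[{"xyz":[0,0,0],"angular":[0,0,0],"claw":1.5},{"xyz":[0,0,0],"angular":[0,0,0],"claw":1.5},{"xyz":[0,0,0],"angular":[0,0,0],"claw":1.5},{"xyz":[0,0,0],"angular":[0,0,0],"claw":1.5}])

```text
t: 18.95
eef_pos: [0.4939, 0.376, 0.1408]
ee_rot: [3.142, -0.0, -1.781]
force: [0.2, 1.1, 0.4]
width: 0.0236
gripper_force: 45.0
```

Emit:
servo_tool(targets=[{"xyz":[0,0,-0.5],"angular":[0,0,0],"claw":1.5},{"xyz":[0,0,-1],"angular":[0,0,0],"claw":1.5},{"xyz":[0,0,-1],"angular":[0,0,0],"claw":1.5},{"xyz":[0,0,-1],"angular":[0,0,0],"claw":1.5},{"xyz":[0,0,-1],"angular":[0,0,0],"claw":1.5},{"xyz":[0,0,-1.5],"angular":[0,0,0],"claw":1.5},{"xyz":[0,0,-2],"angular":[0,0,0],"claw":1.5},{"xyz":[0,0,-2],"angular":[0,0,0],"claw":1.5},{"xyz":[0,0,-2],"angular":[0,0,0],"claw":1.5},{"xyz":[0,0,-2],"angular":[0,0,0],"claw":1.5},{"xyz":[0,0,-1],"angular":[0,0,0],"claw":1.5},{"xyz":[0,0,0],"angular":[0,0,0],"claw":1.5}])

```text
t: 20.15
eef_pos: [0.4944, 0.3764, 0.2928]
ee_rot: [-3.14, 0.003, -1.781]
force: [0.0, 0.4, -2.6]
width: 0.0238
gripper_force: 45.0
```

```bash
python3 - <<'E'
from h import *
import pickle
s=monitor.get_state();p=np.array(s["eef_pos"]);R=Ro.from_euler("xyz",s["ee_rot"]).as_matrix()
print(s["t"],p,s["ee_rot"],s["force"],s["width"])
S=viewer.grab_frame("scene");pickle.dump(S,open("s8.pkl","wb"))
P=lambda *a:proj(S,p+R@np.array(a))[0].round(1).tolist()
print("tip corners",[P(sy*.018,sx*.002,.131) for sy in(1,-1) for sx in(1,-1)],"tongue root",[P(sy*.02,0,.091) for sy in(1,-1)],"foot",[P(sy*.055,sx*.011,z) for sy in(1,-1) for sx in(1,-1) for z in(.091,.08)])
c=np.array(P(0,0,.1)).astype(int);x0,y0=c-[55,45]
a=S["color"][y0:y0+120,x0:x0+120];cv2.imwrite("pics/s8.png",cv2.resize(a,(600,600),interpolation=2));print(x0,y0)
E
```

```text
20.15 [0.49435008 0.37641493 0.29280916] [-3.14013421e+00  2.79853580e-03 -1.78092241e+00] [ 0.01582423  0.43760894 -2.55908956] 0.023760559225444372
tip corners [[452.9, 295.6], [451.4, 296.3], [463.2, 307.0], [461.6, 307.7]] tongue root [[454.1, 282.0], [465.9, 294.7]] foot [[448.5, 269.6], [449.2, 265.9], [439.9, 273.1], [440.5, 269.4], [480.9, 304.3], [481.9, 300.5], [472.0, 308.2], [472.9, 304.5]]
404 246
```

View pics/s8.png

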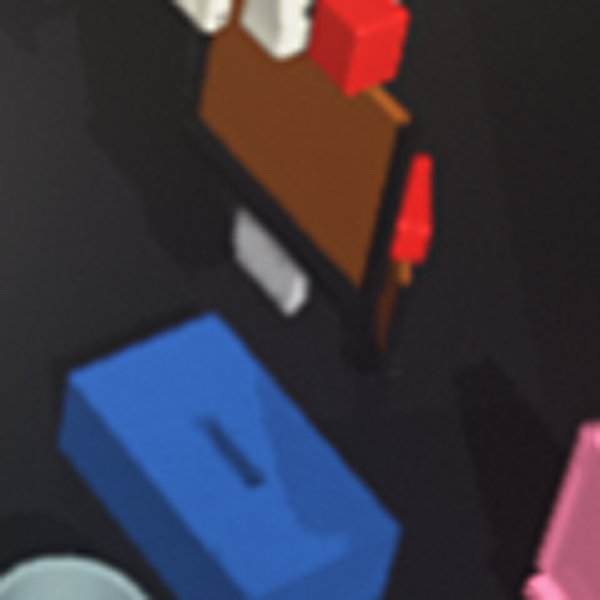

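The crop shows the guard held clear of the rack, the tongue hanging at about scene (451–463, 290–309), near where predicted. Next I turn to the slot's yaw, carry it over, then tilt 35°.

Emit:
servo_tool(targets=[{"xyz":[0,0,0],"angular":[0,0,-1.7],"claw":1.5},{"xyz":[0,0,0],"angular":[0,0,-1.7],"claw":1.5},{"xyz":[1.2,-0.4,0],"angular":[0,0,0],"claw":1.5},{"xyz":[2.4,-0.8,0],"angular":[0,0,0],"claw":1.5},{"xyz":[2.6,-0.87,0],"angular":[0,0,0],"claw":1.5},{"xyz":[2.6,-0.87,0],"angular":[0,0,0],"claw":1.5},{"xyz":[2.6,-0.87,0],"angular":[0,0,0],"claw":1.5},{"xyz":[2.6,-0.87,0],"angular":[0,0,0],"claw":1.5},{"xyz":[2.6,-0.87,0],"angular":[0,0,0],"claw":1.5},{"xyz":[2.6,-0.87,0],"angular":[0,0,0],"claw":1.5},{"xyz":[2.6,-0.87,0],"angular":[0,0,0],"claw":1.5},{"xyz":[2.6,-0.87,0],"angular":[0,0,0],"claw":1.5},{"xyz":[2.6,-0.87,0],"angular":[0,0,0],"claw":1.5},{"xyz":[2.6,-0.87,0],"angular":[0,0,0],"claw":1.5},{"xyz":[2.6,-0.87,0],"angular":[0,0,0],"claw":1.5},{"xyz":[2.6,-0.87,0],"angular":[0,0,0],"claw":1.5},{"xyz":[2.6,-0.87,0],"angular":[0,0,0],"claw":1.5},{"xyz":[1.2,-0.4,0],"angular":[0,0,0],"claw":1.5},{"xyz":[0,0,0],"angular":[0,0,0],"claw":1.5}])

```text
t: 22.1
eef_pos: [0.5632, -0.0268, 0.2904]
ee_rot: [3.141, -0.001, -1.724]
force: [-0.5, 0.7, -1.5]
width: 0.0238
gripper_force: 45.0
```

Emit:
servo_tool(targets=[{"xyz":[0,0,0],"angular":[3,0,0],"claw":1.5},{"xyz":[0,0,0],"angular":[5,0,0],"claw":1.5},{"xyz":[0,0,0],"angular":[5,0,0],"claw":1.5},{"xyz":[0,0,0],"angular":[5,0,0],"claw":1.5},{"xyz":[0,0,0],"angular":[5,0,0],"claw":1.5},{"xyz":[0,0,0],"angular":[5,0,0],"claw":1.5},{"xyz":[0,0,0],"angular":[4,0,0],"claw":1.5},{"xyz":[0,0,0],"angular":[3,0,0],"claw":1.5},{"xyz":[0,0,0],"angular":[0,0,0],"claw":1.5},{"xyz":[0,0,0],"angular":[0,0,0],"claw":1.5}])

```text
t: 23.1
eef_pos: [0.5631, -0.0252, 0.291]
ee_rot: [-2.531, -0.0, -1.721]
force: [-0.2, 0.3, -1.3]
width: 0.0237
gripper_force: 45.0
```

```bash
cat >> h.py <<'E'
TH=np.radians(-8.6);XS=np.array([np.cos(TH),np.sin(TH),0]);YS=np.array([-XS[1],XS[0],0])
N=np.array([0,0,np.cos(np.radians(35))])-np.sin(np.radians(35))*XS
def st():
    s=monitor.get_state();return s,np.array(s["eef_pos"]),Ro.from_euler("xyz",s["ee_rot"]).as_matrix()
E
python3 - <<'E'
from h import *
import pickle
s,p,R=st();print(s["t"],p,s["ee_rot"],s["q"],s["force"],s["width"])
slot=np.array([.6675,-.040,.125])
print("angle err",np.degrees(np.arccos(-R[:,2]@N)),"tool x vs -YS",np.degrees(np.arccos(-R[:,0]@YS)))
Rd=np.c_[-YS,np.cross(-N,-YS),-N];print("rotvec tool deg",np.degrees(Ro.from_matrix(R.T@Rd).as_rotvec()))
tip=p+.131*R[:,2];print("slot in tool from tip",R.T@(slot-tip))
out={}
for n in("top","scene","wrist"):
    f=viewer.grab_frame(n);out[n]=f
    h=cv2.cvtColor(f["color"],cv2.COLOR_BGR2HSV);m=cv2.inRange(h,(20,100,60),(34,255,255))
    for c in blobs(m,150)[:2]:print(n,cv2.contourArea(c),cv2.approxPolyDP(c,2.5,True).reshape(-1,2).tolist())
    print(n,"slot ends pred",proj(f,[slot+.02125*YS,slot-.02125*YS]).round(1).tolist(),"tip",proj(f,[tip+.018*YS,tip-.018*YS]).round(1).tolist())
pickle.dump(out,open("o9.pkl","wb"))
E
```

```text
23.1 [ 0.56312329 -0.02515811  0.29096372] [-2.53147660e+00 -9.21435346e-05 -1.72137254e+00] [ 0.46737504 -0.23508587 -0.86251678  0.70609098 -0.53714973 -1.1597812 ] [-0.18523287  0.27543756 -1.33276293] 0.02370749617269219
angle err 0.04736658559150954 tool x vs -YS 0.027885692155922986
rotvec tool deg [ 0.04292651 -0.0200227  -0.01940885]
slot in tool from tip [-0.00099866  0.00868896  0.06542362]
top 1537.5 [[370, 168], [365, 200], [380, 201], [390, 197], [416, 204], [421, 175]]
top slot ends pred [[383.7, 189.5], [402.3, 192.5]] tip [[385.9, 197.8], [402.6, 200.5]]
scene 1403.0 [[252, 231], [245, 245], [261, 269], [275, 279], [286, 280], [295, 265], [273, 236]]
scene slot ends pred [[278.4, 251.7], [270.5, 241.4]] tip [[287.4, 227.5], [280.4, 219.0]]
wrist 3754.5 [[296, 149], [295, 221], [306, 219], [305, 161], [313, 158], [317, 151], [330, 151], [334, 158], [341, 160], [340, 219], [346, 219], [353, 225], [360, 245], [359, 277], [367, 277], [372, 150]]
wrist 1562.0 [[435, 383], [425, 385], [421, 381], [418, 384], [417, 380], [416, 384], [414, 381], [418, 377], [428, 382], [434, 
[... 464 characters left out ...]
24, 381], [221, 378], [222, 383], [217, 378], [214, 383], [214, 378], [209, 377], [211, 379], [207, 383], [206, 377], [201, 381], [203, 377], [200, 380], [200, 377], [183, 379], [155, 376], [148, 381], [171, 385], [175, 382], [175, 385], [184, 385], [186, 381], [192, 385], [199, 385], [198, 382], [215, 386], [216, 383], [258, 386], [259, 383], [260, 386], [287, 384], [300, 387], [302, 384], [338, 387], [340, 384], [347, 387], [351, 383], [353, 386], [368, 386], [370, 383], [375, 386], [377, 382], [378, 386], [396, 386], [399, 383], [399, 386], [410, 386], [412, 382], [415, 383], [413, 386], [431, 386]]
wrist slot ends pred [[333.0, 237.1], [333.2, 191.5]] tip [[323.7, 251.2], [323.7, 205.0]]
```

```bash
python3 - <<'E'
from h import *
import pickle
o=pickle.load(open("o9.pkl","rb"));s,p,R=st()
slot=np.array([.6675,-.040,.125]);U=np.cross(YS,N)  # slot x
F=lambda a,b:slot+a*U+b*YS
for n in o: print(n,[(a,b,proj(o[n],F(a,b))[0].round(1).tolist()) for a in(-.035,.035) for b in(-.06,.06)])
W=o["wrist"];h=cv2.cvtColor(W["color"],cv2.COLOR_BGR2HSV)
m=cv2.inRange(h,(20,100,60),(34,255,255))
for y in(146,148,150,152,154,156,160,170,180,190,200,210,220,240,260,270):
    x=np.flatnonzero(m[y,270:400])+270;d=np.flatnonzero(np.diff(x)>1);print(y,[(int(x[i]),int(x[i+1])) for i in d],(int(x[0]),int(x[-1])) if len(x) else None)
g=h[:,:,2];print([int(v) for v in g[190,285:385]]);print(h[190,[300,302,304,306,308,342,350,365],:].tolist())
E
```

```text
top [(-0.035, -0.06, [416.1, 209.2]), (-0.035, 0.06, [364.3, 200.7]), (0.035, -0.06, [422.6, 180.9]), (0.035, 0.06, [369.2, 172.3])]
scene [(-0.035, -0.06, [274.6, 234.5]), (-0.035, 0.06, [297.3, 263.2]), (0.035, -0.06, [252.0, 230.2]), (0.035, 0.06, [274.1, 259.7])]
wrist [(-0.035, -0.06, [372.8, 148.0]), (-0.035, 0.06, [369.4, 276.5]), (0.035, -0.06, [294.0, 148.0]), (0.035, 0.06, [296.1, 276.6])]
146 [] None
148 [] (318, 333)
150 [] (295, 372)
152 [(316, 331)] (295, 372)
154 [(315, 332)] (295, 372)
156 [(314, 333)] (295, 372)
160 [(306, 341)] (295, 372)
170 [(306, 341)] (295, 372)
180 [(306, 341)] (295, 371)
190 [(306, 341)] (295, 371)
200 [(306, 341)] (295, 371)
210 [(306, 341)] (295, 370)
220 [(304, 342), (344, 347)] (295, 370)
240 [] (358, 369)
260 [] (360, 368)
270 [] (359, 368)
[225, 226, 226, 225, 225, 225, 225, 225, 227, 221, 213, 207, 207, 207, 207, 207, 206, 207, 208, 213, 159, 74, 36, 38, 38, 39, 38, 38, 38, 38, 39, 38, 94, 127, 131, 130, 131, 130, 129, 129, 129, 129, 129, 131, 130, 76, 32, 32, 31, 32, 32, 32, 31, 32, 31, 23, 197, 218, 214, 213, 214, 213, 213, 213, 212, 212, 212, 212, 212, 212, 213, 213, 213, 213, 214, 213, 213, 213, 213, 212, 212, 212, 212, 211, 212, 213, 200, 151, 144, 145, 145, 145, 144, 143, 168, 170, 169, 169, 169, 169]
[[21, 160, 207], [21, 160, 207], [21, 160, 213], [20, 117, 74], [110, 20, 38], [21, 160, 218], [21, 160, 212], [21, 160, 212]]
```

```bash
python3 - <<'E'
from h import *
import pickle
o=pickle.load(open("o9.pkl","rb"));s,p,R=st();W=o["wrist"]
for z in(.069,.091):print(z,[proj(W,p+R@np.array([x,y,z]))[0].round(1).tolist() for x in(.055,-.055) for y in(-.011,.011)])
g=cv2.cvtColor(W["color"],cv2.COLOR_BGR2GRAY);print([(y,int(g[y,310]),int(g[y,337]))for y in range(146,172,2)])
T=o["scene"];h=cv2.cvtColor(T["color"],cv2.COLOR_BGR2HSV);c=proj(T,p+R@[0,0,.111])[0].astype(int);print(c);g=cv2.cvtColor(T["color"],cv2.COLOR_BGR2GRAY)
print(g[c[1]-8:c[1]+22:2,c[0]-16:c[0]+18:2].tolist())
E
```

```text
0.069 [[302.6, 159.9], [340.3, 159.9], [304.6, 332.3], [338.4, 332.3]]
0.091 [[304.3, 158.3], [338.8, 158.3], [305.9, 318.1], [337.2, 318.1]]
[(146, 175, 163), (148, 138, 137), (150, 172, 173), (152, 172, 173), (154, 171, 173), (156, 170, 172), (158, 177, 180), (160, 30, 29), (162, 38, 32), (164, 38, 30), (166, 37, 32), (168, 37, 30), (170, 37, 31)]
[287 216]
[[58, 59, 60, 60, 61, 58, 82, 213, 169, 61, 56, 61, 105, 117, 116, 116, 116], [61, 60, 61, 61, 61, 57, 156, 222, 225, 165, 60, 57, 63, 104, 116, 117, 116], [62, 62, 62, 63, 59, 82, 205, 220, 220, 223, 134, 57, 59, 66, 112, 118, 124], [63, 63, 63, 63, 59, 161, 221, 218, 219, 222, 219, 111, 57, 60, 79, 117, 123], [64, 64, 65, 63, 93, 218, 223, 219, 218, 221, 224, 212, 99, 60, 62, 85, 118], [65, 65, 64, 63, 113, 221, 221, 222, 218, 219, 221, 206, 141, 81, 60, 60, 74], [67, 67, 66, 64, 106, 223, 225, 221, 221, 218, 212, 219, 230, 195, 74, 62, 64], [68, 67, 67, 66, 56, 135, 220, 222, 221, 218, 214, 225, 225, 228, 206, 74, 61], [67, 63, 60, 91, 184, 255, 250, 226, 222, 213, 224, 227, 226, 226, 222, 206, 80], [81, 171, 254, 255, 255, 254, 253, 240, 216, 213, 225, 226, 226, 228, 241, 255, 252], [255, 255, 254, 253, 253, 253, 253, 253, 249, 253, 228, 226, 225, 238, 254, 253, 254], [254, 253, 253, 253, 253, 253, 253, 253, 253, 253, 244, 223, 231, 250, 253, 253, 253], [253, 252, 253, 253, 253, 253, 253, 253, 253, 253, 253, 247, 253, 253, 253, 253, 252], [255, 254, 253, 253, 253, 253, 253, 253, 253, 253, 252, 253, 253, 253, 245, 243, 240], [191, 208, 251, 253, 253, 253, 253, 253, 253, 253, 253, 250, 243, 239, 238, 204, 153]]
```

Emit:
servo_tool(targets=[{"xyz":[-0.1,0.4,0],"angular":[0,0,0],"claw":1.5},{"xyz":[0,0.37,0.5],"angular":[0,0,0],"claw":1.5},{"xyz":[0,0,1],"angular":[0,0,0],"claw":1.5},{"xyz":[0,0,1],"angular":[0,0,0],"claw":1.5},{"xyz":[0,0,1],"angular":[0,0,0],"claw":1.5},{"xyz":[0,0,1],"angular":[0,0,0],"claw":1.5},{"xyz":[0,0,0.6],"angular":[0,0,0],"claw":1.5},{"xyz":[0,0,0.3],"angular":[0,0,0],"claw":1.5},{"xyz":[0,0,0],"angular":[0,0,0],"claw":1.5},{"xyz":[0,0,0],"angular":[0,0,0],"claw":1.5}])

```text
t: 24.25
eef_pos: [0.588, -0.0279, 0.2422]
ee_rot: [-2.531, -0.0, -1.722]
force: [0.3, 0.3, -2.4]
width: 0.0236
gripper_force: 45.0
```

```bash
python3 - <<'E'
from h import *
s,p,R=st();print(s["t"],p,s["force"],s["moment"],s["width"])
slot=np.array([.6675,-.040,.125]);U=np.cross(YS,N)
tip=p+R@[0,.001,.131];print("slot in tool from tip",R.T@(slot-tip))
W=viewer.grab_frame("wrist")
print([(a,b,proj(W,slot+a*U+b*YS)[0].round(1).tolist()) for a in(-.035,.035) for b in(-.06,.06)])
print("foot",[proj(W,p+R@np.array([x,y,.069]))[0].round(1).tolist() for x in(.055,) for y in(-.011,.011)])
h=cv2.cvtColor(W["color"],cv2.COLOR_BGR2HSV);m=cv2.inRange(h,(20,100,60),(34,255,255))
for y in range(124,230,6):
    x=np.flatnonzero(m[y,250:400])+250;d=np.flatnonzero(np.diff(x)>1);print(y,[(int(x[i]),int(x[i+1])) for i in d],(int(x[0]),int(x[-1])) if len(x) else None)
E
```

```text
24.25 [ 0.58804398 -0.027896    0.2421893 ] [ 0.32320738  0.25063931 -2.37559897] [ 0.41772832  2.4785145  -0.00360468] 0.023629131537470472
slot in tool from tip [-6.96343541e-06  3.57471118e-04  1.10959318e-02]
[(-0.035, -0.06, [369.8, 148.9]), (-0.035, 0.06, [365.9, 297.6]), (0.035, -0.06, [277.4, 149.0]), (0.035, 0.06, [281.2, 297.6])]
foot [[302.7, 159.8], [340.4, 159.8]]
124 [] None
130 [] None
136 [] None
142 [] None
148 [] None
154 [(315, 332)] (278, 369)
160 [(306, 341)] (278, 369)
166 [(306, 341)] (279, 369)
172 [(306, 341)] (279, 369)
178 [(306, 341)] (279, 368)
184 [(306, 341)] (279, 368)
190 [(306, 341)] (279, 368)
196 [(306, 341)] (279, 368)
202 [(306, 341)] (279, 367)
208 [(306, 341)] (279, 367)
214 [(306, 340)] (280, 367)
220 [(304, 342), (342, 344)] (280, 367)
226 [(293, 353)] (280, 367)
```

Emit:
servo_tool(targets=[{"xyz":[0,0,0.4],"angular":[0,0,0],"claw":1.5},{"xyz":[0,0,0.4],"angular":[0,0,0],"claw":1.5},{"xyz":[0,0,0.3],"angular":[0,0,0],"claw":1.5},{"xyz":[0,0,0.3],"angular":[0,0,0],"claw":1.5},{"xyz":[0,0,0.3],"angular":[0,0,0],"claw":1.5},{"xyz":[0,0,0],"angular":[0,0,0],"claw":1.5}])

```text
t: 24.9
eef_pos: [0.5976, -0.0296, 0.2276]
ee_rot: [-2.532, -0.0, -1.722]
force: [0.1, -0.2, -2.0]
width: 0.0238
gripper_force: 45.0
```

Emit:
servo_tool(targets=[{"xyz":[0,0,0.3],"angular":[0,0,0],"claw":1.5},{"xyz":[0,0,0.3],"angular":[0,0,0],"claw":1.5},{"xyz":[0,0,0.3],"angular":[0,0,0],"claw":1.5},{"xyz":[0,0,0],"angular":[0,0,0],"claw":1.5}])

```text
t: 25.3
eef_pos: [0.6028, -0.0303, 0.2205]
ee_rot: [-2.531, -0.0, -1.722]
force: [-0.0, 0.5, -2.4]
width: 0.0237
gripper_force: 45.0
```

Emit:
servo_tool(targets=[{"xyz":[0,0,0.3],"angular":[0,0,0],"claw":1.5},{"xyz":[0,0,0.3],"angular":[0,0,0],"claw":1.5},{"xyz":[0,0,0.3],"angular":[0,0,0],"claw":1.5},{"xyz":[0,0,0.3],"angular":[0,0,0],"claw":1.5},{"xyz":[0,0,0.3],"angular":[0,0,0],"claw":1.5},{"xyz":[0,0,0.2],"angular":[0,0,0],"claw":1.5},{"xyz":[0,0,0],"angular":[0,0,0],"claw":1.5}])

```text
t: 26.0
eef_pos: [0.6125, -0.032, 0.2069]
ee_rot: [-2.531, -0.0, -1.722]
force: [0.4, 1.4, -3.2]
width: 0.0235
gripper_force: 45.0
```

```bash
python3 - <<'E'
from h import *
s,p,R=st();print(s["t"],p,s["force"],s["moment"])
slot=np.array([.6675,-.040,.125]);print(R.T@(slot-p-R@[0,.001,.131]))
W=viewer.grab_frame("wrist");h=cv2.cvtColor(W["color"],cv2.COLOR_BGR2HSV);m=cv2.inRange(h,(20,100,60),(34,255,255))
for y in range(140,230,12):
    x=np.flatnonzero(m[y,250:400])+250;d=np.flatnonzero(np.diff(x)>1);print(y,[(int(x[i]),int(x[i+1])) for i in d],(int(x[0]),int(x[-1])) if len(x) else None)
E
```

```text
26.0 [ 0.61245858 -0.03195701  0.20688869] [ 0.43377159  1.37094234 -3.17673763] [0.97170195 2.48624684 0.33984429]
[-0.00036597  0.0003902  -0.03201546]
140 [] None
152 [(316, 330)] (274, 371)
164 [(306, 341)] (272, 376)
176 [(306, 341)] (272, 376)
188 [(306, 341)] (272, 375)
200 [(306, 341)] (272, 375)
212 [(306, 341)] (273, 374)
224 [(294, 352)] (273, 374)
```

Emit:
servo_tool(targets=[{"xyz":[0,0,0.3],"angular":[0,0,0],"claw":1.5},{"xyz":[0,0,0.2],"angular":[0,0,0],"claw":1.5},{"xyz":[0,0,0.15],"angular":[0,0,0],"claw":1.5},{"xyz":[0,0,0],"angular":[0,0,0],"claw":1.5}])

```text
t: 26.45
eef_pos: [0.6162, -0.0319, 0.2033]
ee_rot: [-2.533, -0.001, -1.721]
force: [-0.4, 1.2, -2.0]
width: 0.0237
gripper_force: 45.0
```

Emit:
servo_tool(targets=[{"xyz":[0,0,0.1],"angular":[0,0,0],"claw":1.5},{"xyz":[0,0,0.1],"angular":[0,0,0],"claw":1.5},{"xyz":[0,0,0.1],"angular":[0,0,0],"claw":1.5},{"xyz":[0,0,0],"angular":[0,0,0],"claw":1.5},{"xyz":[0,0,0],"angular":[0,0,0],"claw":1.5}])

```text
t: 26.95
eef_pos: [0.6176, -0.032, 0.2018]
ee_rot: [-2.535, -0.001, -1.722]
force: [-0.1, 0.4, -1.9]
width: 0.024
gripper_force: 45.0
```

```bash
python3 - <<'E'
from h import *
s,p,R=st();print(s["t"],p,s["ee_rot"],s["force"],s["moment"],s["gripper_force"])
slot=np.array([.6675,-.040,.125]);print(R.T@(slot-p-R@[0,.001,.131]))
W=viewer.grab_frame("wrist");h=cv2.cvtColor(W["color"],cv2.COLOR_BGR2HSV);m=cv2.inRange(h,(20,100,60),(34,255,255))
for y in range(140,230,12):
    x=np.flatnonzero(m[y,250:400])+250;d=np.flatnonzero(np.diff(x)>1);print(y,[(int(x[i]),int(x[i+1])) for i in d],(int(x[0]),int(x[-1])) if len(x) else None)
s,p,R=st();print(p,s["force"])
E
```

```text
26.95 [ 0.61759669 -0.03196646  0.20176073] [-2.53523885e+00 -7.49989185e-04 -1.72203563e+00] [-0.12156361  0.36296496 -1.90354233] [ 0.41751081  2.47018322 -0.00468214] 44.991955161094666
[ 0.00036566  0.00121058 -0.03911927]
140 [] None
152 [(316, 330)] (271, 376)
164 [(306, 341)] (271, 379)
176 [(306, 341)] (272, 379)
188 [(306, 341)] (272, 378)
200 [(306, 341)] (272, 378)
212 [(306, 341)] (273, 377)
224 [(294, 352)] (273, 377)
[ 0.617592   -0.03198172  0.2017866 ] [ 0.10230803 -0.49700874 -3.04889978]
```

```bash
python3 - <<'E'
from h import *
s,p,R=st();print(s["q"],s["qd"],s["joint_efforts"])
E
```

```text
[-0.04104232 -0.03727989 -1.01063561  1.6659528  -0.063654   -1.75634688] [ 0.00077449  0.00036925 -0.00098542 -0.0002624   0.00086132 -0.0009798 ] [  0.03175675 -23.73340845  26.89378381  -0.22043701  -0.51496865
   0.04662754]
```

Emit:
servo_tool(targets=[{"xyz":[0,0,0.1],"angular":[0,0,0],"claw":1.5},{"xyz":[0,0,0.1],"angular":[0,0,0],"claw":1.5},{"xyz":[0,0,0],"angular":[0,0,0],"claw":1.5}])

```text
t: 27.3
eef_pos: [0.6187, -0.0321, 0.2009]
ee_rot: [-2.537, -0.001, -1.722]
force: [-1.4, -0.2, -1.8]
width: 0.0239
gripper_force: 45.0
```

```bash
python3 - <<'E'
from h import *
s,p,R=st();print(s["t"],p,s["ee_rot"],s["force"],s["moment"],s["q"])
slot=np.array([.6675,-.040,.125]);print(R.T@(slot-p-R@[0,.001,.131]))
E
```

```text
27.3 [ 0.61869117 -0.03212885  0.20086885] [-2.53671321e+00 -9.43465507e-04 -1.72234588e+00] [-1.43687652 -0.17550934 -1.80444397] [0.39915361 2.49689261 0.03319648] [-0.04116793 -0.03389886 -1.00880711  1.66601281 -0.0637456  -1.75658927]
[ 0.00034068  0.00147799 -0.04047883]
```

Emit:
servo_tool(targets=[{"xyz":[0,0,0.1],"angular":[0,0,0],"claw":1.5},{"xyz":[0,0,0.1],"angular":[0,0,0],"claw":1.5},{"xyz":[0,0,0],"angular":[0,0,0],"claw":1.5}])

```text
t: 27.6
eef_pos: [0.6193, -0.0318, 0.2006]
ee_rot: [-2.537, -0.001, -1.722]
force: [-10.5, 2.4, 6.2]
width: 0.0237
gripper_force: 45.0
```

```bash
python3 - <<'E'
from h import *
import pickle
s,p,R=st();print(s["t"],p,s["ee_rot"],s["force"],s["moment"],s["q"])
slot=np.array([.6675,-.040,.125]);print(R.T@(slot-p-R@[0,.001,.131]))
S=viewer.grab_frame("scene");W=viewer.grab_frame("wrist");pickle.dump((S,W),open("o10.pkl","wb"))
# steel pixels between foot and face in scene?
U=np.cross(YS,N)
for d in(0,.004,.008):
  q=[proj(S,slot+d*N+.011*U*k+b*YS)[0].round(1).tolist() for k in(1,) for b in(-.055,-.02,.02,.055)];print(d,q)
x=275;h=cv2.cvtColor(S["color"],cv2.COLOR_BGR2HSV)
for c in(266,270,274,278,282):print(c,[(y,*map(int,h[y,c])) for y in range(228,262,2)])
E
```

```text
27.6 [ 0.61931157 -0.03175783  0.20062099] [-2.53715156e+00 -8.55088365e-04 -1.72173943e+00] [-10.46853188   2.44329552   6.22191123] [ 0.71835043  4.25409846 -0.05930817] [-0.04078751 -0.03247685 -1.00780338  1.66636077 -0.06350672 -1.75682728]
[ 0.00083767  0.00175666 -0.04099837]
0 [[260.8, 232.8], [267.1, 241.1], [274.5, 250.8], [281.2, 259.6]]
0.004 [[261.5, 231.5], [267.8, 239.7], [275.3, 249.4], [282.0, 258.3]]
0.008 [[262.3, 230.2], [268.6, 238.4], [276.0, 248.1], [282.8, 256.9]]
266 [(228, 11, 161, 150), (230, 12, 171, 188), (232, 11, 161, 160), (234, 9, 96, 93), (236, 11, 40, 70), (238, 6, 36, 71), (240, 14, 77, 89), (242, 21, 173, 202), (244, 22, 182, 239), (246, 23, 179, 236), (248, 23, 179, 235), (250, 24, 178, 241), (252, 25, 177, 247), (254, 26, 175, 250), (256, 26, 174, 250), (258, 26, 174, 250), (260, 26, 173, 250)]
270 [(228, 13, 164, 201), (230, 13, 160, 209), (232, 12, 163, 203), (234, 12, 168, 188), (236, 11, 169, 174), (238, 10, 150, 146), (240, 10, 68, 83), (242, 9, 34, 74), (244, 7, 32, 72), (246, 18, 130, 133), (248, 21, 175, 218), (250, 23, 179, 239), (252, 
[... 463 characters left out ...]
, 12, 163, 202), (230, 12, 163, 202), (232, 12, 162, 202), (234, 12, 162, 202), (236, 12, 161, 203), (238, 12, 160, 204), (240, 12, 163, 203), (242, 13, 173, 200), (244, 12, 169, 190), (246, 11, 163, 183), (248, 11, 150, 158), (250, 11, 70, 91), (252, 12, 33, 77), (254, 8, 26, 77), (256, 15, 66, 93), (258, 21, 163, 203), (260, 21, 170, 220)]
282 [(228, 12, 164, 202), (230, 12, 162, 201), (232, 13, 163, 202), (234, 12, 161, 203), (236, 12, 161, 203), (238, 12, 160, 203), (240, 12, 158, 203), (242, 12, 156, 204), (244, 12, 158, 204), (246, 13, 166, 201), (248, 12, 170, 196), (250, 11, 164, 185), (252, 11, 159, 178), (254, 10, 126, 134), (256, 9, 51, 85), (258, 12, 31, 81), (260, 17, 105, 121)]
```

Emit:
servo_tool(targets=[{"xyz":[0,0,0],"angular":[0,0,0],"claw":1.5},{"xyz":[0,0,0],"angular":[0,0,0],"claw":2.6},{"xyz":[0,0,0],"angular":[0,0,0],"claw":3.2},{"xyz":[0,0,0],"angular":[0,0,0],"claw":4.0},{"xyz":[0,0,0],"angular":[0,0,0],"claw":5.0},{"xyz":[0,0,0],"angular":[0,0,0],"claw":6.0},{"xyz":[0,0,0],"angular":[0,0,0],"claw":6.0},{"xyz":[0,0,0],"angular":[0,0,0],"claw":6.0}])

```text
t: 28.5
eef_pos: [0.6199, -0.0322, 0.2003]
ee_rot: [-2.538, -0.001, -1.723]
force: [-0.5, 0.1, 0.0]
width: 0.0594
gripper_force: 0.0
```

Emit:
servo_tool(targets=[{"xyz":[0,0,-0.3],"angular":[0,0,0],"claw":6},{"xyz":[0,0,-0.5],"angular":[0,0,0],"claw":6},{"xyz":[0,0,-0.7],"angular":[0,0,0],"claw":6},{"xyz":[0,0,-1],"angular":[0,0,0],"claw":6},{"xyz":[0,0,-1],"angular":[0,0,0],"claw":6},{"xyz":[0,0,-1],"angular":[0,0,0],"claw":6},{"xyz":[0,0,-1],"angular":[0,0,0],"claw":6},{"xyz":[0,0,-1],"angular":[0,0,0],"claw":6},{"xyz":[0,0,-1],"angular":[0,0,0],"claw":6},{"xyz":[0,0,-1],"angular":[0,0,0],"claw":6},{"xyz":[0,0,-1],"angular":[0,0,0],"claw":6},{"xyz":[0,0,-1],"angular":[0,0,0],"claw":6},{"xyz":[0,0,-1],"angular":[0,0,0],"claw":6},{"xyz":[0,0,0],"angular":[0,0,0],"claw":6}])

```text
t: 29.9
eef_pos: [0.5553, -0.0217, 0.2963]
ee_rot: [-2.536, 0.001, -1.722]
force: [-0.1, 0.0, -0.3]
width: 0.06
gripper_force: 0.0
```

```bash
python3 - <<'E'
from h import *
s,p,R=st();print(s["t"],p,s["ee_rot"],s["force"],s["q"])
slot=np.array([.6675,-.040,.125]);g=slot+.12*N;U=np.cross(YS,N)
S=viewer.grab_frame("scene");W=viewer.grab_frame("wrist");T=viewer.grab_frame("top")
for n,f in(("S",S),("W",W),("T",T)):
    h=cv2.cvtColor(f["color"],cv2.COLOR_BGR2HSV);m=cv2.inRange(h,(0,110,60),(5,255,255))|cv2.inRange(h,(174,110,60),(180,255,255))
    print(n,"pred grip",proj(f,[g+a*U+b*YS+c*N for a in(-.012,.012) for b in(-.035,.035) for c in (-.017,.017)]).round(0).tolist())
    for c in blobs(m,150)[:4]:print(cv2.boundingRect(c),cv2.minAreaRect(c)[0])
h=cv2.cvtColor(S["color"],cv2.COLOR_BGR2HSV)
for c in(270,278):print(c,[(y,*map(int,h[y,c])) for y in range(236,262,2)])
c=max(blobs(masks(W["color"])["blue"],300),key=cv2.contourArea,default=None)
btn=proj(S,[[.4965,-.1278,.077]])[0];print(btn)
E
```

```text
29.9 [ 0.55532251 -0.02169739  0.29628674] [-2.53595970e+00  5.01193313e-04 -1.72186161e+00] [-0.14213618  0.01310184 -0.27049399] [ 0.49547093 -0.25353553 -0.85485351  0.68343007 -0.57351624 -1.15551594]
S pred grip [[291.0, 204.0], [298.0, 192.0], [305.0, 220.0], [312.0, 208.0], [284.0, 202.0], [290.0, 190.0], [298.0, 218.0], [305.0, 206.0]]
(525, 328, 34, 40) (541.0, 347.5)
(287, 192, 28, 31) (300.25, 206.75001525878906)
(481, 276, 10, 24) (485.5, 287.5)
W pred grip [[346.0, 186.0], [349.0, 192.0], [344.0, 284.0], [347.0, 303.0], [310.0, 186.0], [309.0, 192.0], [311.0, 284.0], [310.0, 303.0]]
(324, 188, 44, 114) (345.5, 244.5)
T pred grip [[409.0, 218.0], [409.0, 225.0], [375.0, 213.0], [375.0, 220.0], [411.0, 208.0], [412.0, 215.0], [377.0, 202.0], [377.0, 209.0]]
(100, 270, 38, 22) (118.51724243164062, 281.2069091796875)
(205, 313, 19, 21) (213.92684936523438, 322.6585693359375)
270 [(236, 11, 157, 151), (238, 9, 72, 82), (240, 9, 35, 72), (242, 3, 33, 70), (244, 18, 119, 116), (246, 21, 174, 208), (248, 23, 179, 239), (250, 23, 179, 236), (252, 23, 177, 236), (254, 23, 177, 236), (256, 24, 175, 242), (258, 26, 174, 249), (260, 26, 172, 250)]
278 [(236, 13, 162, 206), (238, 13, 162, 206), (240, 13, 167, 205), (242, 13, 173, 198), (244, 12, 170, 186), (246, 11, 155, 160), (248, 10, 88, 96), (250, 12, 33, 77), (252, 6, 32, 79), (254, 12, 62, 91), (256, 20, 161, 193), (258, 22, 175, 238), (260, 23, 174, 238)]
[309.5634739  214.74506847]
```

```bash
python3 - <<'E'
from h import *
import pickle
S=viewer.grab_frame("scene");W=viewer.grab_frame("wrist");pickle.dump((S,W),open("o11.pkl","wb"))
slot=np.array([.6675,-.040,.125]);U=np.cross(YS,N);B=np.c_[U,YS,N]
def poly(f,box,e):
    h=cv2.cvtColor(f["color"],cv2.COLOR_BGR2HSV);m=cv2.inRange(h,(0,110,60),(5,255,255))|cv2.inRange(h,(174,110,60),(180,255,255))
    k=np.zeros_like(m);x,y,w,hh=box;k[y:y+hh,x:x+w]=m[y:y+hh,x:x+w];c=blobs(k,100)[0];return cv2.approxPolyDP(c,e,True).reshape(-1,2),h
ps,hs=poly(S,(275,180,50,50),2);pw,hw=poly(W,(300,170,90,150),3);print(ps.tolist());print(pw.tolist())
for y in(200,240,280):print(y,[(x,*map(int,hw[y,x])) for x in range(318,374,3)])
F=lambda a,b,c:slot+B@np.array([a,b,c])
print("if straight: S",[(a,b,c,proj(S,F(a,b,c))[0].round(1).tolist()) for a in(-.012,.012) for b in(-.035,.035) for c in(.103,.137)])
E
```

```text
[[294, 192], [287, 204], [306, 222], [314, 209], [300, 194]]
[[326, 190], [326, 297], [330, 303], [360, 301], [365, 197], [355, 190]]
200 [(318, 120, 7, 35), (321, 100, 23, 34), (324, 1, 185, 142), (327, 0, 182, 146), (330, 0, 182, 179), (333, 1, 182, 170), (336, 1, 182, 170), (339, 1, 181, 169), (342, 1, 181, 169), (345, 1, 181, 169), (348, 1, 182, 167), (351, 1, 182, 165), (354, 1, 181, 166), (357, 1, 182, 165), (360, 1, 182, 164), (363, 1, 183, 155), (366, 0, 92, 108), (369, 10, 5, 141), (372, 0, 5, 161)]
240 [(318, 120, 8, 34), (321, 105, 30, 34), (324, 0, 183, 141), (327, 1, 182, 151), (330, 0, 183, 178), (333, 1, 182, 170), (336, 1, 183, 170), (339, 1, 181, 169), (342, 1, 182, 167), (345, 1, 183, 167), (348, 1, 183, 167), (351, 1, 181, 166), (354, 1, 184, 165), (357, 0, 182, 165), (360, 1, 182, 164), (363, 1, 183, 138), (366, 0, 6, 135), (369, 10, 6, 139), (372, 8, 7, 140)]
280 [(318, 69, 86, 83), (321, 71, 99, 85), (324, 1, 184, 141), (327, 1, 183, 159), (330, 0, 183, 178), (333, 1, 183, 169), (336, 1, 182, 168), (339, 0, 184, 168), (342, 1, 185, 167), (345, 1, 183, 167), (348, 1, 183, 166), (351, 1, 184, 165), (354, 1, 183, 164), (357, 0, 183, 164), (360, 1, 183, 163), (363, 0, 209, 105), (366, 6, 6, 202), (369, 0, 4, 201), (372, 6, 6, 201)]
if straight: S [(-0.012, -0.035, 0.103, [291.3, 203.8]), (-0.012, -0.035, 0.137, [297.9, 191.8]), (-0.012, 0.035, 0.103, [305.4, 219.9]), (-0.012, 0.035, 0.137, [312.4, 207.7]), (0.012, -0.035, 0.103, [283.5, 201.9]), (0.012, -0.035, 0.137, [290.2, 189.8]), (0.012, 0.035, 0.103, [297.5, 218.2]), (0.012, 0.035, 0.137, [304.5, 205.8])]
```

```bash
python3 - <<'E'
from h import *
import pickle
S,W=pickle.load(open("o11.pkl","rb"))
slot=np.array([.6675,-.040,.125]);U=np.cross(YS,N);B=np.c_[U,YS,N]
for nm,s,w in(("rear-near top",(293.5,191.5),(329.5,191)),("front-far top",(314,209),(362.5,301)),("rear near bottom",(287,204),(324,190)),("front near top",(300,193.5),(365.5,193))):
    X,r=tri([(S,s),(W,w)]);print(nm,(B.T@(X-slot)).round(4),np.round(r,4))
h=cv2.cvtColor(W["color"],cv2.COLOR_BGR2HSV)
for y in(160,175,183):print(y,[(x,*map(int,h[y,x])) for x in range(268,390,4)])
print("face",[(a,b,proj(W,slot+B@np.array([a,b,0]))[0].round(1).tolist()) for a in(-.035,.035) for b in(-.06,-.055)],"foot",[(a,c,proj(W,slot+B@np.array([a,-.055,c]))[0].round(1).tolist()) for a in(-.011,.011) for c in (0,.022)])
E
```

```text
rear-near top [-0.0011 -0.0363  0.1343] [0.0003 0.0003]
front-far top [-0.0218  0.0332  0.134 ] [0.0012 0.0012]
rear near bottom [ 0.0015 -0.0328  0.1008] [0.0001 0.0001]
front near top [-0.0221 -0.0355  0.1338] [0.001 0.001]
160 [(268, 10, 4, 218), (272, 0, 3, 219), (276, 0, 3, 219), (280, 8, 5, 218), (284, 0, 3, 219), (288, 21, 161, 196), (292, 21, 160, 196), (296, 21, 160, 196), (300, 21, 161, 197), (304, 21, 160, 199), (308, 21, 160, 201), (312, 21, 162, 202), (316, 120, 14, 36), (320, 120, 7, 36), (324, 12, 133, 75), (328, 13, 165, 99), (332, 12, 163, 100), (336, 12, 162, 99), (340, 13, 167, 136), (344, 15, 166, 144), (348, 21, 160, 171), (352, 21, 160, 171), (356, 21, 160, 172), (360, 21, 161, 173), (364, 0, 6, 136), (368, 8, 6, 162), (372, 8, 6, 163), (376, 8, 6, 164), (380, 8, 6, 165), (384, 0, 6, 164), (388, 10, 5, 162)]
175 [(268, 10, 4, 218), (272, 8, 5, 216), (276, 0, 4, 216), (280, 0, 4, 217), (284, 0, 2, 218), (288, 21, 164, 196), (292, 21, 161, 198), (296, 21, 161, 200), (300, 21, 160, 199), (304, 21, 160, 198), (308, 21, 161, 197), (312, 21, 161, 200), (316, 130, 21, 
[... 543 characters left out ...]
, 21, 161, 200), (308, 21, 161, 200), (312, 21, 160, 202), (316, 120, 15, 35), (320, 120, 14, 36), (324, 13, 136, 75), (328, 13, 163, 100), (332, 13, 165, 99), (336, 12, 166, 97), (340, 13, 168, 135), (344, 18, 162, 142), (348, 21, 160, 150), (352, 22, 160, 150), (356, 21, 158, 147), (360, 21, 161, 174), (364, 165, 4, 139), (368, 0, 4, 138), (372, 0, 5, 162), (376, 8, 6, 162), (380, 0, 5, 163), (384, 10, 5, 163), (388, 8, 6, 161)]
face [(-0.035, -0.06, [363.2, 147.4]), (-0.035, -0.055, [363.1, 153.0]), (0.035, -0.06, [285.9, 147.4]), (0.035, -0.055, [286.0, 153.0])] foot [(-0.011, 0, [336.7, 152.9]), (-0.011, 0.022, [337.7, 153.6]), (0.011, 0, [312.4, 152.9]), (0.011, 0.022, [312.0, 153.6])]
```

Emit:
servo_tool(targets=[{"xyz":[0,0,-1],"angular":[-5,0,0],"claw":3},{"xyz":[0,0,-1],"angular":[-5,0,0],"claw":2},{"xyz":[0,0,0],"angular":[-5,0,0],"claw":1},{"xyz":[0,0,0],"angular":[-5,0,0],"claw":0},{"xyz":[0,0,0],"angular":[-5,0,0],"claw":0},{"xyz":[0,0,0],"angular":[-5,0,0],"claw":0},{"xyz":[0,0,0],"angular":[-5,0,0],"claw":0},{"xyz":[0,0,0],"angular":[0,0,7.5],"claw":0},{"xyz":[0,0,0],"angular":[0,0,7.5],"claw":0},{"xyz":[0,0,0],"angular":[0,0,7.5],"claw":0},{"xyz":[0,0,0],"angular":[0,0,7.5],"claw":0},{"xyz":[0,0,0],"angular":[0,0,7.5],"claw":0},{"xyz":[0,0,0],"angular":[0,0,7.5],"claw":0},{"xyz":[0,0,0],"angular":[0,0,7.5],"claw":0},{"xyz":[0,0,0],"angular":[0,0,7.5],"claw":0},{"xyz":[0,0,0],"angular":[0,0,7.5],"claw":0},{"xyz":[0,0,0],"angular":[0,0,7.5],"claw":0},{"xyz":[0,0,0],"angular":[0,0,7.5],"claw":0},{"xyz":[0,0,0],"angular":[0,0,7.5],"claw":0},{"xyz":[0,0,0],"angular":[0,0,0],"claw":0}], force=20)

```text
t: 32.15
eef_pos: [0.5448, -0.0209, 0.3109]
ee_rot: [-3.14, -0.008, 2.987]
force: [0.5, -0.3, 1.1]
width: 0.0003
gripper_force: 0.0
```

```bash
python3 - <<'E'
from h import *
s,p,R=st();print(s["t"],p,s["ee_rot"],s["q"].round(3),s["width"])
b=np.array([.4968,-.129,.0775]);print(R.T@(b-p));print(np.degrees(Ro.from_matrix(R.T@np.c_[-XS,YS,[0,0,-1]]).as_rotvec()))
W=viewer.grab_frame("wrist");h=cv2.cvtColor(W["color"],cv2.COLOR_BGR2HSV)
for c in blobs(cv2.inRange(h,(50,90,40),(80,255,255)),100)[:3]:
    print(cv2.contourArea(c),cv2.boundingRect(c),cv2.minEnclosingCircle(c),cv2.fitEllipse(c)[0],plane(W,[cv2.fitEllipse(c)[0]],.0775))
print(proj(W,b))
E
```

```text
32.15 [ 0.54481308 -0.0209202   0.3108615 ] [-3.13976409 -0.00839183  2.98729632] [ 3.190e-01  1.000e-01 -1.040e-01 -2.000e-03 -1.375e+00 -2.044e+00] 0.0003005960572610136
[ 0.02887306 -0.11374732  0.23382041]
[-0.10375901 -0.48103555 -0.24008739]
1296.5 (547, 339, 76, 37) ((583.6450805664062, 354.01483154296875), 38.5645751953125) (595.1549072265625, 352.1443176269531) [[0.75613034 0.26599555 0.0775    ]]
1031.0 (193, 162, 37, 37) ((210.98484802246094, 179.28787231445312), 18.899150848388672) (210.9013671875, 179.51318359375) [[ 0.49680303 -0.12755269  0.0775    ]]
[[209.50415999 179.74548581]]
```

Emit:
servo_tool(targets=[{"xyz":[0.4,-1.6,0],"angular":[0,0,0],"claw":0},{"xyz":[0.5,-1.94,0],"angular":[0,0,0],"claw":0},{"xyz":[0.5,-1.94,0],"angular":[0,0,0],"claw":0},{"xyz":[0.5,-1.94,0],"angular":[0,0,0],"claw":0},{"xyz":[0.5,-1.94,0],"angular":[0,0,0],"claw":0},{"xyz":[0.5,-1.94,0],"angular":[0,0,0],"claw":0},{"xyz":[0,0,2.5],"angular":[0,0,0],"claw":0},{"xyz":[0,0,3],"angular":[0,0,0],"claw":0},{"xyz":[0,0,3],"angular":[0,0,0],"claw":0},{"xyz":[0,0,3],"angular":[0,0,0],"claw":0},{"xyz":[0,0,3],"angular":[0,0,0],"claw":0},{"xyz":[0,0,2.5],"angular":[0,0,0],"claw":0},{"xyz":[0,0,1],"angular":[0,0,0],"claw":0},{"xyz":[0,0,0],"angular":[0,0,0],"claw":0},{"xyz":[0,0,0],"angular":[0,0,0],"claw":0}])

```text
t: 33.7
eef_pos: [0.4983, -0.1283, 0.1331]
ee_rot: [-3.14, -0.006, 2.991]
force: [-0.0, 0.4, 0.5]
width: 0.0007
gripper_force: 0.0
```

```bash
python3 - <<'E'
from h import *
s,p,R=st();print(s["t"],p,s["ee_rot"],s["force"],s["width"]);print(R.T@(np.array([.4968,-.128,.0775])-p))
W=viewer.grab_frame("wrist");S=viewer.grab_frame("scene");T=viewer.grab_frame("top")
h=cv2.cvtColor(W["color"],cv2.COLOR_BGR2HSV)
for c in blobs(cv2.inRange(h,(50,90,40),(80,255,255)),100)[:3]:print(cv2.boundingRect(c))
print("tip W",[(z,proj(W,p+R@[.0095,y,z])[0].round(0).tolist()) for z in(-.011,0) for y in(-.02,.02)])
for c in blobs(masks(W["color"])["blue"],500)[:1]:print(cv2.approxPolyDP(c,4,True).reshape(-1,2).tolist())
x=np.array([.5148,-.0133,0]);print("tray",proj(W,[x+a*XS+b*YS+[0,0,.1] for a in(-.07,.07) for b in(-.03,.03)]).round(0).tolist())
E
```

```text
33.7 [ 0.4983011  -0.1282501   0.13309409] [-3.14027159 -0.00609152  2.99098611] [-0.03250044  0.44121621  0.47859764] 0.0007262118655615116
[1.18295160e-03 9.55030413e-05 5.56022503e-02]
(294, 224, 62, 64)
tip W [(-0.011, [276.0, 280.0]), (-0.011, [371.0, 280.0]), (0, [278.0, 272.0]), (0, [368.0, 272.0])]
[[472, 136], [462, 263], [475, 264], [508, 297], [526, 293], [541, 303], [579, 302], [603, 140]]
tray [[496.0, 133.0], [606.0, 137.0], [471.0, 382.0], [568.0, 379.0]]
```

Emit:
servo_tool(targets=[{"xyz":[0.1,0,1.5],"angular":[0,0,0],"claw":0},{"xyz":[0,0,1.5],"angular":[0,0,0],"claw":0},{"xyz":[0,0,1.4],"angular":[0,0,0],"claw":0},{"xyz":[0,0,1],"angular":[0,0,0],"claw":0},{"xyz":[0,0,0.4],"angular":[0,0,0],"claw":0},{"xyz":[0,0,0.3],"angular":[0,0,0],"claw":0},{"xyz":[0,0,0],"angular":[0,0,0],"claw":0},{"xyz":[0,0,0],"angular":[0,0,0],"claw":0}])

```text
t: 34.65
eef_pos: [0.4967, -0.1278, 0.0716]
ee_rot: [-3.141, -0.006, 2.99]
force: [0.2, 0.1, -0.1]
width: 0.0003
gripper_force: 0.0
```

Emit:
servo_tool(targets=[{"xyz":[0,0,0.3],"angular":[0,0,0],"claw":0},{"xyz":[0,0,0.3],"angular":[0,0,0],"claw":0},{"xyz":[0,0,0.2],"angular":[0,0,0],"claw":0},{"xyz":[0,0,0],"angular":[0,0,0],"claw":0}])

```text
t: 35.05
eef_pos: [0.4969, -0.1277, 0.0633]
ee_rot: [-3.141, -0.006, 2.99]
force: [2.0, 1.0, 3.9]
width: 0.0004
gripper_force: 2.1
```

Emit:
servo_tool(targets=[{"xyz":[0,0,0.15],"angular":[0,0,0],"claw":0},{"xyz":[0,0,0.15],"angular":[0,0,0],"claw":0},{"xyz":[0,0,0.1],"angular":[0,0,0],"claw":0},{"xyz":[0,0,0],"angular":[0,0,0],"claw":0}])

```text
t: 35.45
eef_pos: [0.4971, -0.1278, 0.0617]
ee_rot: [-3.14, -0.005, 2.991]
force: [-6.3, 3.2, 27.7]
width: 0.0004
gripper_force: 14.1
```

Emit:
servo_tool(targets=[{"xyz":[0,0,0],"angular":[0,0,0],"claw":0},{"xyz":[0,0,-0.5],"angular":[0,0,0],"claw":0},{"xyz":[0,0,-1],"angular":[0,0,0],"claw":0},{"xyz":[0,0,-2],"angular":[0,0,0],"claw":0},{"xyz":[0,0,-3],"angular":[0,0,0],"claw":0},{"xyz":[0,0,-3],"angular":[0,0,0],"claw":0},{"xyz":[0,0,-3],"angular":[0,0,0],"claw":0},{"xyz":[0,0,-2],"angular":[0,0,0],"claw":0},{"xyz":[0,0,0],"angular":[0,0,0],"claw":0},{"xyz":[0,0,0],"angular":[0,0,0],"claw":0},{"xyz":[0,0,0],"angular":[0,0,0],"claw":0}])

```text
t: 36.55
eef_pos: [0.4962, -0.1277, 0.2029]
ee_rot: [-3.14, -0.01, 2.99]
force: [0.2, 0.4, -0.9]
width: 0.0006
gripper_force: 0.0
```

```bash
python3 - <<'E'
from h import *
import pickle
s,p,R=st();print(s["t"],p,s["force"])
S=viewer.grab_frame("scene");S0,_=pickle.load(open("o11.pkl","rb"))
d=cv2.absdiff(S["color"][185:290,255:300],S0["color"][185:290,255:300]);print("guard diff",d.max(),d.mean())
h=cv2.cvtColor(S["color"],cv2.COLOR_BGR2HSV)
for c in(270,278):print(c,[(y,*map(int,h[y,c])) for y in range(238,258,2)])
for c in blobs(masks(S["color"])["green"],60)[:2]:print("green",cv2.boundingRect(c))
for c in blobs(masks(S["color"])["blue"],60)[:6]:
    b=cv2.boundingRect(c)
    if b[1]>150:print("blue",b)
W=viewer.grab_frame("wrist");hw=cv2.cvtColor(W["color"],cv2.COLOR_BGR2HSV)
g=[c for c in blobs(cv2.inRange(hw,(50,90,40),(80,255,255)),100)][:1]
for c in g:print("btn W",cv2.boundingRect(c),cv2.fitEllipse(c),proj(W,[[.4968,-.1278+k,z] for z in(.0775,.0695) for k in(-.018,.018)]).round(1).tolist())
E
```

```text
36.55 [ 0.49619837 -0.12767659  0.20294964] [ 0.18991752  0.42922333 -0.86706076]
guard diff 33 2.059047619047619
270 [(238, 11, 76, 81), (240, 6, 35, 72), (242, 6, 36, 71), (244, 18, 121, 118), (246, 21, 176, 211), (248, 23, 182, 240), (250, 23, 180, 237), (252, 23, 180, 237), (254, 23, 178, 236), (256, 22, 176, 230)]
278 [(238, 13, 165, 204), (240, 13, 168, 203), (242, 12, 173, 197), (244, 12, 171, 189), (246, 11, 157, 161), (248, 10, 94, 95), (250, 12, 43, 77), (252, 8, 36, 77), (254, 14, 63, 89), (256, 20, 157, 177)]
blue (416, 309, 68, 71)
blue (305, 218, 56, 41)
blue (51, 178, 108, 40)
btn W (300, 210, 49, 49) ((324.003173828125, 233.90725708007812), (47.48318099975586, 48.29779815673828), 171.9256591796875) [[299.9, 237.3], [347.4, 230.2], [300.5, 235.0], [346.8, 228.1]]
```

```bash
python3 -c "
from station import order
print(order.job_done())"
```

```text
the job is handed in; nothing more can be done
None
```

I handed the job in at about 37 s of the 69 s allowed: the tray was released on the platform, the guard's tongue was pushed home and let go, and the start button was pressed right down and came back up. After release the guard leans about 4° in the slot (roughly 0.08 rad against the 0.12 limit); the hand-in call returned no verdict.

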